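# Sort the deburring slab and sweep its chips

### The arm

A 6-joint arm with a two-finger parallel gripper is mounted at the origin on the work surface. World frame = base frame: x ahead of the robot, y to its left, z up, the work surface at z = 0. Lengths are in m, angles in degrees, forces in N, time in s.
With the tool pointing down it reaches from about 0.35 to 0.875 m from the base axis. Payload 4.2 kg.
Tool frame: the origin (TCP) lies at the very end of the fingers, on their centre line; the grasp point (between the pads) lies behind it (r.grip_point_offset is the z of the grasp point in the tool frame, in m); z points along the fingers, y is the direction in which the jaws open and shut (so a half turn about z gives the same grasp; the last joint's range is limited). The gripper opens to 87 mm and grips with 3 to 60 N. Pads are 19 mm wide; open, the fingers measure 117 mm over their backs; the gripper's body (75 mm by 190 mm) begins 51 mm behind the grasp point.
Start: joints at [-52.162, 22.042, 0.453, 0, -68.411, -14.817], TCP at [0.244, -0.575, 0.223] pointing down, gripper open.
Joint ranges: [-179.83, 179.83], [-69.29, 118.12], [-61.27, 80.66], [-181.25, 117.63], [-171.15, -9.14], [-177.46, 177.46]. Speed limits (degrees/s): [159.86, 159.86, 180, 180, 180, 180].

### API

Orientations are given as a 3x3 rotation matrix whose columns are the frame's x, y, z axes.
In Python, from station import r, capture, workorder gives the robot as it stands. The module is installed in compiled form; this text tells all that it offers.
- The arm moves only by the shell command python3 -m crank 'ROWS'. ROWS is JSON, a list of rows, each an object with "delta_rot": the turn, a rotation vector about the tool's x, y, z in rad, a list of three; "linear": the shift along the tool's x, y, z in m, a list of three; "gripper": the opening in per cent of the stroke, from 0 (shut) to 100 (fully open). A call has 1 to 10 rows; each row shifts and turns the commanded pose from where the row before left it, along the tool's axes as they then stand; what a row does not reach is not made up. A row lasts 1/8 s, in which the tool goes at most 62.5 mm and 10.7 degrees, less where a joint would pass 70% of its speed; a pose out of reach is approached as far as the arm can. A call is refused whole if a number of a shift passes 0.0625 or a number of a turn 0.188, either way. A call with a gripper value outside its range is refused whole. The fingers move at their own pace and stop on an object; the grip force is fixed at half the most. Time passes only in rows, so rows that do not move let the fingers close. It gives the time, the measured TCP pose, the force and the opening at its end, in the units of the state.
- r.sense(): the state, without advancing time (a new reading comes with each control period).
- capture(name): name is "side" or "top"; returns a dict with "img" (384x512x3 uint8, blue, green, red), "fx", "fy", "cx", "cy" (pixels), "world_from_camera" (4x4, takes a point from camera to world coordinates). Camera axes: x right, y down, z forward; pixel columns grow to the right and rows downward; lengths in m; the calibration is good to about 2 mm. A picture is of the moment at which its call begins. There is no depth.
- workorder.finish_job(): hands the job in, once; it reports no verdict.
The state is a dict: "time_s": time; "joints": joint angles; "joint_velocities": joint speeds; "effort": joint torques, N m; "tcp_pos": TCP position; "ee_rot": TCP orientation; "wrist_force": force on the tool from outside, world axes, zero at the start; "moment": the same for the moment, N m; "gripper_width": opening from 0.0 (shut) to 1.0 (fully open).
Only numpy, scipy, OpenCV 4.12 (cv2) and the standard library are available. Lean on these libraries where they do the work, as an engineer would, in place of code of your own. Each camera call takes 0.05 s, during which the arm holds its last target.

### The job

First drop every blue cap on the granite slab into the grey parts bin and every orange runner piece into the dark round regrind pot. Then pull the red-handled scraper up out of its holder and, holding it, sweep all the white chips off the slab into the steel chip tray along its edge (do not pick chips up with the fingers), and finally stand the scraper upright on the green mat and let go. Leave the visors in their stand, and leave the nipper and the brush where they lie.

Things in the scene. Friction and masses are not known exactly. Their poses are not given: they have to be found in the camera images.
- cap0: Blue plastic pivot cap, a plain disc 30 mm in diameter and 20 mm high, flat on the granite slab; may be absent. Origin: centre of its underside, z up.
- cap1: Blue plastic pivot cap, a plain disc 30 mm in diameter and 20 mm high, flat on the granite slab; may be absent. Origin: centre of its underside, z up.
- cap2: Blue plastic pivot cap, a plain disc 30 mm in diameter and 20 mm high, flat on the granite slab; may be absent. Origin: centre of its underside, z up.
- cap3: Blue plastic pivot cap, a plain disc 30 mm in diameter and 20 mm high, flat on the granite slab; may be absent. Origin: centre of its underside, z up.
- runner0: Orange moulded runner piece, a bar 50 mm long (own x) by 14 mm wide (own y) by 14 mm high with a 10 mm wide stub 4 mm high on the middle of its top; lies on the slab; may be absent. Origin: centre of its underside, z up.
- runner1: Orange moulded runner piece, a bar 50 mm long (own x) by 14 mm wide (own y) by 14 mm high with a 10 mm wide stub 4 mm high on the middle of its top; lies on the slab; may be absent. Origin: centre of its underside, z up.
- runner2: Orange moulded runner piece, a bar 50 mm long (own x) by 14 mm wide (own y) by 14 mm high with a 10 mm wide stub 4 mm high on the middle of its top; lies on the slab; may be absent. Origin: centre of its underside, z up.
- runner3: Orange moulded runner piece, a bar 50 mm long (own x) by 14 mm wide (own y) by 14 mm high with a 10 mm wide stub 4 mm high on the middle of its top; lies on the slab; may be absent. Origin: centre of its underside, z up.
- chip0: White plastic chip, 18 x 13 x 11 mm (own x, y, z), loose on the right-hand part of the slab; may be absent. Origin: centre of its underside as it starts; z up.
- chip1: White plastic chip, 18 x 13 x 11 mm (own x, y, z), loose on the right-hand part of the slab; may be absent. Origin: centre of its underside as it starts; z up.
- chip2: White plastic chip, 18 x 13 x 11 mm (own x, y, z), loose on the right-hand part of the slab; may be absent. Origin: centre of its underside as it starts; z up.
- chip3: White plastic chip, 18 x 13 x 11 mm (own x, y, z), loose on the right-hand part of the slab; may be absent. Origin: centre of its underside as it starts; z up.
- chip4: White plastic chip, 18 x 13 x 11 mm (own x, y, z), loose on the right-hand part of the slab; may be absent. Origin: centre of its underside as it starts; z up.
- slab: Fixed dark grey granite slab, 220 mm along its x, 400 mm along its y, 30 mm thick (top 30 mm above the table). Origin: centre of its underside. Its -y edge is open towards the chip tray.
- tray (a point): Centre of the floor of the steel chip tray fixed along the slab's -y edge (242.5 mm along -y from the slab's centre, same axes as the slab). The floor is 3 mm above the table, 240 mm along x and 85 mm along y, begins right at the slab's edge; no wall on the slab's side, end walls 25 mm high, far (-y) wall 45 mm high above the table.
- parts_bin: Fixed open grey plastic parts bin, 140 x 140 mm outside, 70 mm high, walls and floor 5 mm. Origin: centre of its underside.
- regrind_pot: Fixed open round dark steel regrind pot, rim radius 65 mm, foot radius 58 mm, 80 mm high, wall 4 mm, floor 5 mm. Origin: centre of its underside.
- holder: Fixed open-topped aluminium scraper holder, 110 mm (own x) by 58 mm (own y), 60 mm high, walls and floor 5 mm. Origin: centre of its underside.
- scraper: Upright scraper, 170 mm tall, 0.2 kg: wooden block at the bottom, 90 mm (own x) by 36 mm (own y) by 28 mm high; red 20 x 20 mm square handle (sides along own x, y) from its middle to the top. Stands block-down in the holder, underside 5 mm above the table, 5 mm play all round; pulls straight up. Stands by itself. Origin: centre of the block's underside; z along the handle.
- mat: Fixed green rubber parking mat, 130 x 130 mm, 5 mm thick. Origin: centre of its underside.
- visor0: Smoky grey visor segment, 120 x 4 x 95 mm, upright in the slotted stand beyond the slab; leave alone.
- visor1: The other visor segment, same size, 34 mm beside the first; leave alone.
- nipper: Steel sprue nipper with yellow grips, 170 mm long along own x, 16 mm high, flat on the table beyond the slab; leave alone.
- brush: Brass-bristled wooden brush, 200 mm along own x, 30 mm high, bristles up, on the table between robot and slab; leave alone.

How it is judged (in metres and radians):
On the way, in this order (a step that is already met when the one before it is completed fails the run):
1. every cap present is in the parts bin and every runner piece in the regrind pot (x of cap0 in the frame of parts_bin between -0.066 and 0.066 m and y of cap0 in the frame of parts_bin between -0.066 and 0.066 m and height (world z) of each of cap0, cap1, cap2, cap3 below 0.06 m and x of cap1 in the frame of parts_bin between -0.066 and 0.066 m and y of cap1 in the frame of parts_bin between -0.066 and 0.066 m and x of cap2 in the frame of parts_bin between -0.066 and 0.066 m and y of cap2 in the frame of parts_bin between -0.066 and 0.066 m and x of cap3 in the frame of parts_bin between -0.066 and 0.066 m and y of cap3 in the frame of parts_bin between -0.066 and 0.066 m and horizontal distance between each of runner0, runner1, runner2, runner3 and regrind_pot below 0.06 m and height (world z) of each of runner0, runner1, runner2, runner3 below 0.075 m), for 0.2 s.
2. the scraper is held, lifted clear of its holder (height (world z) of scraper above 0.062 m and contact force between the fingers and scraper above 1 N), for 0.1 s.
3. every chip present is in the chip tray, with the scraper held in the fingers (x of chip0 in the frame of tray between -0.116 and 0.116 m and y of chip0 in the frame of tray between -0.0425 and 0.0425 m and height (world z) of each of chip0, chip1, chip2, chip3, chip4 below 0.028 m and x of chip1 in the frame of tray between -0.116 and 0.116 m and y of chip1 in the frame of tray between -0.0425 and 0.0425 m and x of chip2 in the frame of tray between -0.116 and 0.116 m and y of chip2 in the frame of tray between -0.0425 and 0.0425 m and x of chip3 in the frame of tray between -0.116 and 0.116 m and y of chip3 in the frame of tray between -0.0425 and 0.0425 m and x of chip4 in the frame of tray between -0.116 and 0.116 m and y of chip4 in the frame of tray between -0.0425 and 0.0425 m and contact force between the fingers and scraper above 1 N), for 0.2 s.
At the end, for the whole second after the job is handed in: Every cap present lies in the parts bin, every runner piece in the regrind pot, every chip in the chip tray; the scraper stands upright (within 0.15 rad) on the mat, its middle within 55 mm of the mat's middle, all at rest and released (all of step 1 and x of chip0 in the frame of tray between -0.116 and 0.116 m and y of chip0 in the frame of tray between -0.0425 and 0.0425 m and height (world z) of each of chip0, chip1, chip2, chip3, chip4 below 0.028 m and x of chip1 in the frame of tray between -0.116 and 0.116 m and y of chip1 in the frame of tray between -0.0425 and 0.0425 m and x of chip2 in the frame of tray between -0.116 and 0.116 m and y of chip2 in the frame of tray between -0.0425 and 0.0425 m and x of chip3 in the frame of tray between -0.116 and 0.116 m and y of chip3 in the frame of tray between -0.0425 and 0.0425 m and x of chip4 in the frame of tray between -0.116 and 0.116 m and y of chip4 in the frame of tray between -0.0425 and 0.0425 m and horizontal distance between scraper and mat below 0.055 m and angle between scraper's own z axis and vertical below 0.15 rad and height (world z) of scraper below 0.012 m and linear speed of scraper below 0.02 m/s and linear speed of each of cap0, cap1, cap2, cap3, runner0, runner1, runner2, runner3, chip0, chip1, chip2, chip3, chip4 below 0.03 m/s); the robot touches nothing.
It fails at once if a visor, the nipper or the brush is moved more than 4 cm (distance of any of visor0, visor1, nipper, brush from where it was at the start of the episode above 0.04 m).
It fails at once if a chip is picked up (raised more than 7 cm above the slab) (height (world z) of any of chip0, chip1, chip2, chip3, chip4 above 0.1 m).
Of cap0, cap1, cap2, cap3, runner0, runner1, runner2, runner3 only 6 to 8 are there at a start; the rules pass over those that are not, and their reading is None.
Of chip0, chip1, chip2, chip3, chip4 only 3 to 5 are there at a start; the rules pass over those that are not, and their reading is None.
At some moment in a run one of cap0, cap1, cap2, cap3, runner0, runner1, runner2, runner3 may be knocked a few centimetres aside while the robot is not near it.
It also fails if it takes over 210 s, if anything falls off the work surface, if the arm or the gripper's body presses on something with over 40 N, if the wrist force passes 120 N, or if a joint passes its speed limit or range.

## Working session

There is one attempt and no reset: what is moved stays moved. The work goes in short steps, Python scripts to look and compute and a shell command to move; the robot and the scene stay as the last step left them, time stands still between calls to the robot, and variables do not carry over. Pictures are saved under pics/ and viewed, and the job is handed in when it is done.

```bash
mkdir -p pics; python3 - <<'E'
from station import r,capture
import cv2
s=r.sense();print(s, r.grip_point_offset)
for n in("top","side"):
    c=capture(n);cv2.imwrite(f"pics/{n}0.png",cv2.resize(c["img"],(800,600),interpolation=cv2.INTER_CUBIC));print(n,c["fx"],c["fy"],c["cx"],c["cy"],c["world_from_camera"].round(4).tolist() if hasattr(c["world_from_camera"],'round') else c["world_from_camera"])
E
```

```text
{'time_s': 0.0, 'joints': array([-5.21633191e+01,  2.20915390e+01,  3.80192759e-01, -3.01717788e-02,
       -6.84108549e+01, -1.48161787e+01]), 'joint_velocities': array([0.01623001, 0.05936815, 0.05723109, 0.02663133, 0.06934581,
       0.0124308 ]), 'effort': array([-1.24219794e-03, -3.90667534e+01,  1.87409985e+01,  4.21986714e+00,
        1.11487650e-02, -1.62608321e-04]), 'tcp_pos': array([ 0.24419761, -0.5746669 ,  0.22145117]), 'ee_rot': array([[-9.20440905e-01, -3.90880662e-01, -9.21553780e-04],
       [-3.90881741e-01,  9.20438768e-01,  1.98473639e-03],
       [ 7.24387538e-05,  2.18705110e-03, -9.99997606e-01]]), 'wrist_force': array([-0.13948597, -0.43557207,  0.5551202 ]), 'moment': array([-0.0200444 , -0.0508749 , -0.01984812]), 'gripper_width': 1.0014993722527414} -0.0187
top 472.1162326691539 472.1162326691539 254.60034923733755 189.99406212685517 [[-0.0148, -0.9991, 0.0393, 0.5071], [-0.9998, 0.0144, -0.0113, -0.035], [0.0107, -0.0395, -0.9992, 1.2943], [0.0, 0.0, 0.0, 1.0]]
side 434.32149818002864 434.32149818002864 251.00345517182842 193.51605862915554 [[-0.8883, -0.2625, 0.3769, 0.1247], [-0.4589, 0.543, -0.7033, 0.7402], [-0.02, -0.7977, -0.6027, 0.7119], [0.0, 0.0, 0.0, 1.0]]
```

View pics/top0.png

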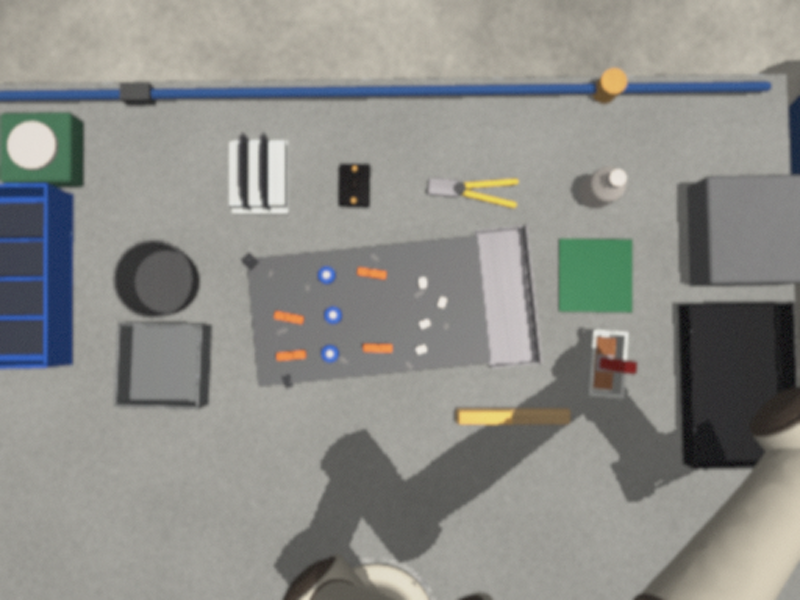

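View pics/side0.png

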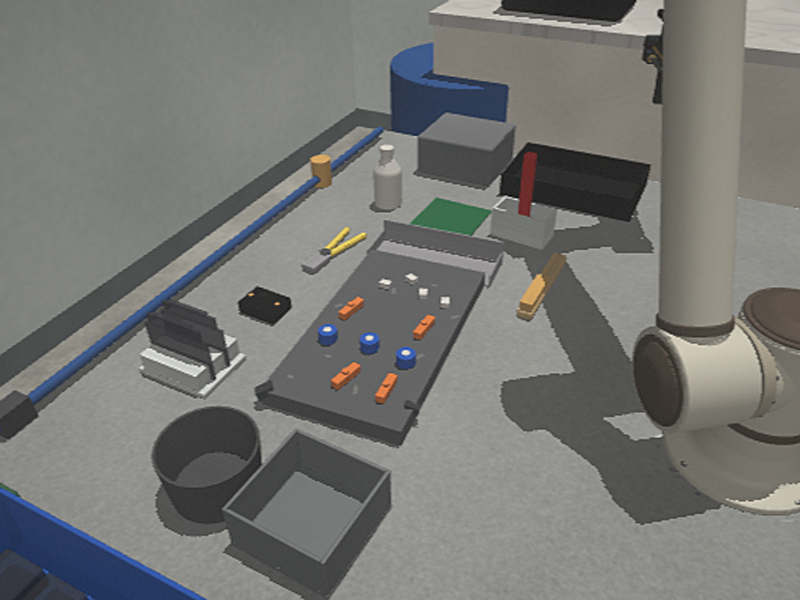

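```bash
cat > h.py <<'E'
from station import r,capture
import cv2,numpy as np
def ray(c,u,v,z):
    T=np.array(c["world_from_camera"]);d=T[:3,:3]@[(u-c["cx"])/c["fx"],(v-c["cy"])/c["fy"],1.];o=T[:3,3]
    return o+d*(z-o[2])/d[2]
def proj(c,P):
    T=np.array(c["world_from_camera"]);q=T[:3,:3].T@(np.array(P,float)-T[:3,3])
    return c["fx"]*q[0]/q[2]+c["cx"],c["fy"]*q[1]/q[2]+c["cy"]
RNG={"blue":((105,120,60),(130,255,255)),"orange":((5,150,130),(14,255,255)),"green":((45,90,40),(85,255,255)),
 "white":((0,0,190),(180,40,255)),"red":((172,120,40),(180,255,255))}
def blobs(c,col,z,amin=20,amax=1e5,box=None):
    hsv=cv2.cvtColor(c["img"],cv2.COLOR_BGR2HSV);m=cv2.inRange(hsv,*map(np.array,RNG[col]))
    if col in("blue",): m=cv2.morphologyEx(m,cv2.MORPH_CLOSE,np.ones((5,5)))
    n,l,st,ce=cv2.connectedComponentsWithStats(m);out=[]
    for i in range(1,n):
        if amin<=st[i,4]<=amax:
            pts=np.argwhere(l==i)[:,::-1]
            W=np.array([ray(c,u,v,z)[:2] for u,v in pts]).astype(np.float32)
            (rc,wh,a)=cv2.minAreaRect(W*1000)
            ev,V=np.linalg.eigh(np.cov(W.T));d=V[:,1]
            p=ray(c,*ce[i],z)
            out.append(dict(px=ce[i].round(1),A=st[i,4],p=p[:2].round(4),ang=round(np.degrees(np.arctan2(d[1],d[0]))%180,1),wh=np.round(wh,0)))
    return out
def show(c,name,box=None):
    im=c["img"]
    if box: 
        u0,v0,u1,v1=box; im=im[v0:v1,u0:u1]
    k=min(800/im.shape[1],600/im.shape[0]);cv2.imwrite("pics/"+name,cv2.resize(im,None,fx=k,fy=k,interpolation=cv2.INTER_CUBIC))
E
python3 - <<'E'
from h import *
c=capture("top")
for col,z,a,b in(("blue",.05,60,400),("orange",.044,60,400),("white",.041,15,200),("green",.005,500,9000),("red",.17,30,2000)):
    print(col)
    for o in blobs(c,col,z,a,b): print(o)
f=.64
for n,pt,z in(("slabTL",(247,264),.03),("slabTR",(478,236),.03),("slabBR",(490,363),.03),("slabBL",(259,386),.03)): print(n,ray(c,pt[0]*f,pt[1]*f,z).round(4))
for n,pts,z in(("bin",((121,324),(211,324),(207,407),(117,404)),.07),("pot",((115,280),(199,280),(157,242),(157,318)),.08),("hold",((594,330),(629,332),(624,398),(588,394)),.06)):
    W=np.array([ray(c,u*f,v*f,z) for u,v in pts]);print(n,W.round(3).tolist(),W.mean(0))
show(c,"topz.png",(60,120,420,290))
E
```

```text
blue
{'px': array([37.2, 60.6]), 'A': np.int32(363), 'p': array([0.908 , 0.5228]), 'ang': np.float64(90.4), 'wh': array([ 13., 198.])}
{'px': array([509. ,  86.2]), 'A': np.int32(225), 'p': array([ 0.8244, -0.734 ]), 'ang': np.float64(178.4), 'wh': array([ 13., 125.])}
{'px': array([208.6, 175.6]), 'A': np.int32(90), 'p': array([0.596 , 0.0718]), 'ang': np.float64(36.7), 'wh': array([26., 26.])}
{'px': array([212.6, 201.6]), 'A': np.int32(65), 'p': array([0.5272, 0.062 ]), 'ang': np.float64(86.9), 'wh': array([26., 24.])}
{'px': array([210.6, 225.8]), 'A': np.int32(68), 'p': array([0.4636, 0.0679]), 'ang': np.float64(47.3), 'wh': array([26., 26.])}
orange
{'px': array([237.6, 174.4]), 'A': np.int32(75), 'p': array([ 0.5983, -0.0046]), 'ang': np.float64(80.5), 'wh': array([46., 11.])}
{'px': array([184.5, 202.8]), 'A': np.int32(78), 'p': array([0.5252, 0.1367]), 'ang': np.float64(78.1), 'wh': array([47., 11.])}
{'px': array([241. , 222.3]), 'A': np.int32(74), 'p': array([ 0.4714, -0.012 ]), 'ang': np.float64(86.7), 'wh': array([45., 11.])}
{'px': array([185.8, 226.9]), 'A': np.int32(7
[... 2801 characters left out ...]
float64(136.4), 'wh': array([129., 120.])}
{'px': array([380.6, 176. ]), 'A': np.int32(2059), 'p': array([ 0.5914, -0.3959]), 'ang': np.float64(100.9), 'wh': array([125., 121.])}
red
slabTL [0.617  0.2084 0.03  ]
slabTR [ 0.6599 -0.189   0.03  ]
slabBR [ 0.4414 -0.2054  0.03  ]
slabBL [0.4084 0.1894 0.03  ]
bin [[0.517, 0.409, 0.07], [0.515, 0.261, 0.07], [0.378, 0.268, 0.07], [0.386, 0.416, 0.07]] [0.44900389 0.33838626 0.07      ]
pot [[0.589, 0.415, 0.08], [0.587, 0.278, 0.08], [0.651, 0.346, 0.08], [0.526, 0.347, 0.08]] [0.58844544 0.34650536 0.08      ]
hold [[0.495, -0.377, 0.06], [0.491, -0.436, 0.06], [0.381, -0.424, 0.06], [0.389, -0.364, 0.06]] [ 0.43915659 -0.40035486  0.06      ]
```

View pics/topz.png

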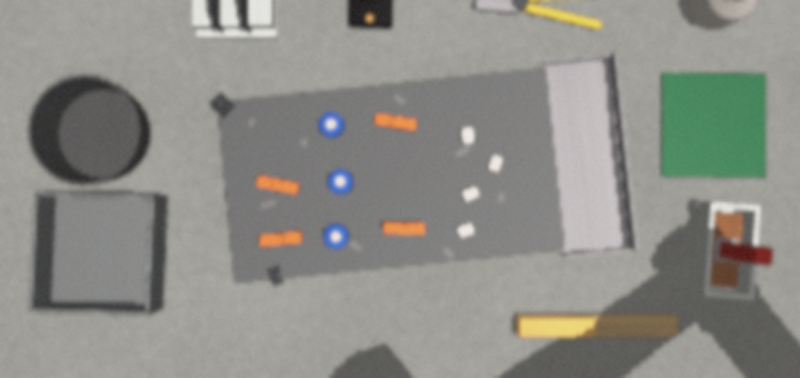

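```bash
python3 -m crank '[{"delta_rot":[0,0,-0.167],"linear":[0,0,0],"gripper":55},{"delta_rot":[0,0,-0.167],"linear":[0,0,0],"gripper":55},{"delta_rot":[0,0,-0.167],"linear":[0,0,0],"gripper":55},{"delta_rot":[0,0,-0.167],"linear":[0,0,0],"gripper":55},{"delta_rot":[0,0,-0.167],"linear":[0,0,0],"gripper":55},{"delta_rot":[0,0,-0.167],"linear":[0,0,0],"gripper":55},{"delta_rot":[0,0,-0.167],"linear":[0,0,0],"gripper":55},{"delta_rot":[0,0,0],"linear":[0,0,0],"gripper":55}]'
```

```text
time_s: 1.15
tcp_pos: [0.2443, -0.575, 0.2222]
ee_rot: [[-0.002, -1.0, -0.0], [-1.0, 0.002, 0.001], [-0.001, 0.0, -1.0]]
wrist_force: [0.9, -0.7, -0.9]
gripper_width: 0.55
```

```bash
python3 -m crank '[{"delta_rot":[0,0,0],"linear":[-0.055,-0.022,0],"gripper":55},{"delta_rot":[0,0,0],"linear":[-0.055,-0.022,0],"gripper":55},{"delta_rot":[0,0,0],"linear":[-0.055,-0.022,0],"gripper":55},{"delta_rot":[0,0,0],"linear":[-0.055,-0.022,0],"gripper":55},{"delta_rot":[0,0,0],"linear":[-0.055,-0.022,0],"gripper":55},{"delta_rot":[0,0,0],"linear":[-0.055,-0.022,0],"gripper":55},{"delta_rot":[0,0,0],"linear":[-0.055,-0.022,0],"gripper":55},{"delta_rot":[0,0,0],"linear":[-0.055,-0.022,0],"gripper":55},{"delta_rot":[0,0,0],"linear":[-0.055,-0.022,0],"gripper":55},{"delta_rot":[0,0,0],"linear":[-0.055,-0.022,0],"gripper":55}]'
cat > look.py <<'E'
from h import *
import sys
s=r.sense();t=s["tcp_pos"];R=s["ee_rot"];print("t",round(s["time_s"],2),"tcp",t.round(4),"jawyaw",round(np.degrees(np.arctan2(R[1,1],R[0,1])),1),"w",round(s["gripper_width"],3))
for cam in sys.argv[1].split(","):
    c=capture(cam)
    for col,z,a,b in(("blue",.05,25,400),("orange",.044,25,400),("white",.041,15,80)):
        for o in blobs(c,col,z,a,b):
            p=o["p"]
            if .38<p[0]<.70 and -.22<p[1]<.22:
                d=R.T@np.array([p[0]-t[0],p[1]-t[1],0]); print(cam,col,o["p"],o["A"],"ang",o["ang"],"tool d",d[:2].round(4),"px",o["px"])
    if len(sys.argv)>2: show(c,cam+sys.argv[2]+".png")
E
python3 look.py top,side
```

```text
time_s: 2.4
tcp_pos: [0.4648, -0.0232, 0.2229]
ee_rot: [[-0.003, -1.0, 0.001], [-1.0, 0.003, 0.0], [-0.0, -0.001, -1.0]]
wrist_force: [1.2, -0.4, -0.1]
gripper_width: 0.549
t 2.4 tcp [ 0.4648 -0.0232  0.2229] jawyaw 179.8 w 0.549
top blue [0.596  0.0718] 90 ang 36.7 tool d [-0.0954 -0.1309] px [208.6 175.6]
top blue [0.5274 0.0612] 84 ang 87.0 tool d [-0.0846 -0.0624] px [212.9 201.5]
top orange [ 0.5983 -0.0047] 75 ang 80.2 tool d [-0.0189 -0.1335] px [237.6 174.5]
top orange [0.5249 0.136 ] 79 ang 76.8 tool d [-0.1594 -0.0597] px [184.7 202.9]
top orange [0.4616 0.1374] 47 ang 99.3 tool d [-0.1606  0.0036] px [184.4 226.9]
top white [ 0.5817 -0.0908] 32 ang 0.9 tool d [ 0.0672 -0.1171] px [270.1 180.3]
top white [ 0.5476 -0.1237] 30 ang 159.2 tool d [ 0.1002 -0.0831] px [282.7 192.9]
top white [ 0.5112 -0.0934] 28 ang 119.9 tool d [ 0.07   -0.0466] px [271.5 206.8]
side blue [0.5919 0.0818] 137 ang 124.4 tool d [-0.1054 -0.1268] px [209.3 213.6]
side blue [0.5245 0.0715] 133 ang 121.3 tool d [-0.0949 -0.0594] px [236.1 219.1]
side blue [0.4603 0.0776] 147 ang 117.5 tool d [-0.1008  0.0048] px [259.4 228.6]
side orange [ 0.6002 -0.0028] 66 ang 81.4 tool d [-0.0208 -0.1353] px [224.3 195.3]
side orange [ 0.4718 -0.0193] 45 ang 88.3 tool d [-0.0039 -0.007 ] px [272.8 205.4]
side orange [0.4707 0.0133] 30 ang 106.5 tool d [-0.0365 -0.0058] px [267.5 213.2]
side orange [0.5277 0.1455] 89 ang 89.0 tool d [-0.1689 -0.0624] px [219. 240.]
side orange [0.461  0.1425] 62 ang 98.2 tool d [-0.1657  0.0043] px [246.  248.4]
side white [ 0.5497 -0.1235] 17 ang 154.9 tool d [ 0.1    -0.0852] px [262.9 176.7]
side white [ 0.583  -0.0908] 16 ang 3.2 tool d [ 0.0672 -0.1184] px [246.4 179.9]
side white [ 0.513  -0.0928] 17 ang 106.7 tool d [ 0.0694 -0.0484] px [270.4 186.2]
side white [ 0.4703 -0.0872] 20 ang 101.1 tool d [ 0.064  -0.0057] px [284.5 191.6]
```

```bash
python3 -m crank '[{"delta_rot":[0,0,0],"linear":[-0.011,-0.006,0.04],"gripper":55},{"delta_rot":[0,0,0],"linear":[0,0,0.06],"gripper":55},{"delta_rot":[0,0,0],"linear":[0,0,0.06],"gripper":55},{"delta_rot":[0,0,0],"linear":[0,0,0.027],"gripper":55},{"delta_rot":[0,0,0],"linear":[0,0,0],"gripper":55},{"delta_rot":[0,0,0],"linear":[0,0,0],"gripper":55}]'; python3 - <<'E'
from h import *
show(capture("side"),"s1.png",(150,120,350,300))
E
```

```text
time_s: 3.25
tcp_pos: [0.4711, -0.0143, 0.0366]
ee_rot: [[-0.001, -1.0, 0.002], [-1.0, 0.001, 0.0], [-0.0, -0.002, -1.0]]
wrist_force: [-0.2, 0.0, 0.3]
gripper_width: 0.55
```

View pics/s1.png

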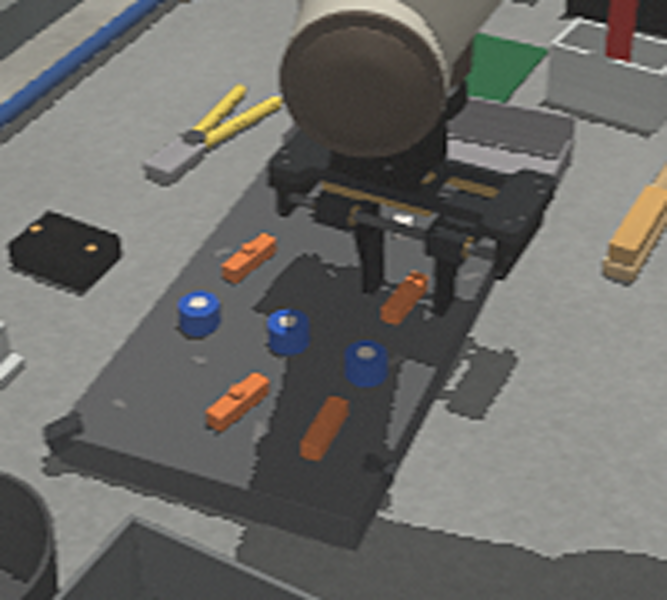

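The fingers straddle the orange runner at about (405,297) in this crop. I'll go down a little and close.

```bash
python3 -m crank '[{"delta_rot":[0,0,0],"linear":[0,0,0.003],"gripper":55},{"delta_rot":[0,0,0],"linear":[0,0,0],"gripper":0},{"delta_rot":[0,0,0],"linear":[0,0,0],"gripper":0},{"delta_rot":[0,0,0],"linear":[0,0,0],"gripper":0},{"delta_rot":[0,0,0],"linear":[0,0,0],"gripper":0},{"delta_rot":[0,0,0],"linear":[0,0,0],"gripper":0},{"delta_rot":[0,0,0],"linear":[0,0,-0.03],"gripper":0},{"delta_rot":[0,0,0],"linear":[0,0,-0.03],"gripper":0}]'
```

```text
time_s: 4.3
tcp_pos: [0.47, -0.0143, 0.0929]
ee_rot: [[0.0, -1.0, -0.002], [-1.0, -0.0, -0.0], [0.0, 0.002, -1.0]]
wrist_force: [0.3, 0.4, -0.6]
gripper_width: 0.154
```

```bash
python3 -m crank '[{"delta_rot":[0,0,0],"linear":[-0.03,0,-0.04],"gripper":0},{"delta_rot":[0,0,0],"linear":[-0.056,-0.01,0],"gripper":0},{"delta_rot":[0,0,0],"linear":[-0.056,-0.01,0],"gripper":0},{"delta_rot":[0,0,0],"linear":[-0.056,-0.01,0],"gripper":0},{"delta_rot":[0,0,0],"linear":[-0.056,-0.02,0],"gripper":0},{"delta_rot":[0,0,0],"linear":[-0.056,-0.025,0],"gripper":0},{"delta_rot":[0,0,0],"linear":[-0.05,-0.03,0],"gripper":0},{"delta_rot":[0,0,0],"linear":[0,0,0.02],"gripper":0},{"delta_rot":[0,0,0],"linear":[0,0,0],"gripper":0}]'; python3 look.py top 1;
```

```text
time_s: 5.42
tcp_pos: [0.574, 0.3452, 0.1097]
ee_rot: [[0.0, -1.0, -0.005], [-1.0, 0.0, -0.004], [0.004, 0.005, -1.0]]
wrist_force: [0.2, -0.8, -1.3]
gripper_width: 0.154
t 5.42 tcp [0.574  0.3452 0.1097] jawyaw 180.0 w 0.154
top blue [0.5958 0.0719] 89 ang 52.9 tool d [ 0.2733 -0.0218] px [208.5 175.6]
top blue [0.5275 0.0618] 89 ang 78.5 tool d [0.2834 0.0465] px [212.7 201.4]
top blue [0.4636 0.0679] 68 ang 47.3 tool d [0.2773 0.1104] px [210.6 225.8]
top orange [ 0.5983 -0.0046] 75 ang 80.5 tool d [ 0.3498 -0.0243] px [237.6 174.4]
top orange [0.5253 0.1365] 76 ang 78.0 tool d [0.2087 0.0487] px [184.5 202.7]
top orange [0.4613 0.134 ] 72 ang 94.2 tool d [0.2112 0.1127] px [185.7 227. ]
top white [ 0.5814 -0.0908] 33 ang 3.1 tool d [ 0.436  -0.0074] px [270.1 180.4]
top white [ 0.5474 -0.1234] 31 ang 154.7 tool d [0.4686 0.0266] px [282.6 193. ]
top white [ 0.5114 -0.0934] 29 ang 125.6 tool d [0.4386 0.0626] px [271.5 206.7]
top white [ 0.4679 -0.0864] 30 ang 105.0 tool d [0.4316 0.1061] px [269.1 223.2]
```

View pics/top1.png

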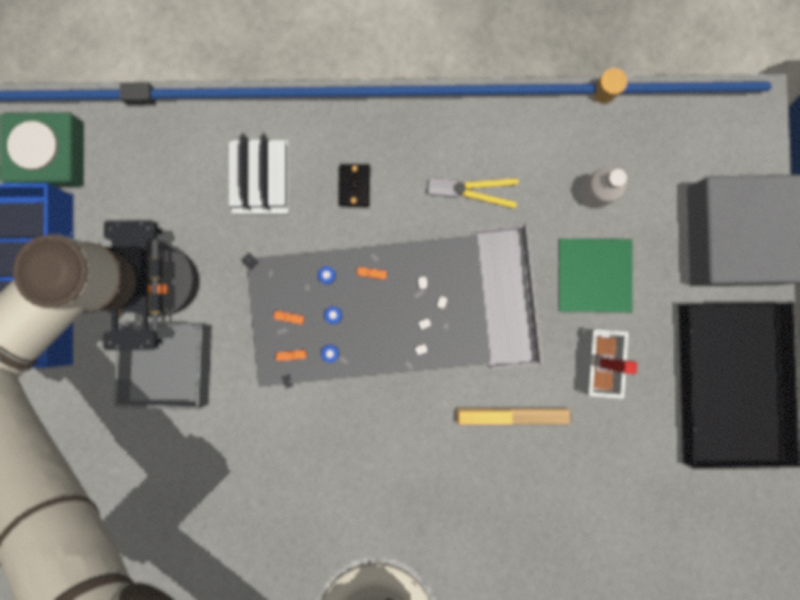

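```bash
python3 -m crank '[{"delta_rot":[0,0,0],"linear":[0,0,0.045],"gripper":0},{"delta_rot":[0,0,0],"linear":[0,0,0],"gripper":0},{"delta_rot":[0,0,0],"linear":[0,0,0],"gripper":55},{"delta_rot":[0,0,0],"linear":[0,0,0],"gripper":55},{"delta_rot":[0,0,0],"linear":[0,0,-0.06],"gripper":55},{"delta_rot":[0,0,0],"linear":[0.05,0.012,0],"gripper":55},{"delta_rot":[0,0,0],"linear":[0.055,0.012,0],"gripper":55},{"delta_rot":[0,0,0],"linear":[0.055,0.012,0],"gripper":55},{"delta_rot":[0,0,0],"linear":[0.049,0.012,0],"gripper":55},{"delta_rot":[0,0,0],"linear":[0,0,0],"gripper":55}]'; python3 look.py top,side 2;
```

```text
time_s: 6.72
tcp_pos: [0.5268, 0.1341, 0.1294]
ee_rot: [[-0.004, -1.0, 0.002], [-1.0, 0.004, 0.001], [-0.001, -0.002, -1.0]]
wrist_force: [0.2, 0.4, -0.1]
gripper_width: 0.553
t 6.72 tcp [0.5268 0.1341 0.1294] jawyaw 179.8 w 0.553
top blue [0.596  0.0718] 90 ang 36.7 tool d [ 0.062  -0.0694] px [208.6 175.6]
top blue [0.5276 0.0617] 90 ang 89.8 tool d [ 0.0724 -0.0011] px [212.7 201.4]
top blue [0.4638 0.0679] 67 ang 60.1 tool d [0.0664 0.0627] px [210.6 225.7]
top orange [ 0.5984 -0.0047] 74 ang 80.2 tool d [ 0.1385 -0.0721] px [237.6 174.4]
top white [ 0.5814 -0.0908] 33 ang 3.1 tool d [ 0.2247 -0.0554] px [270.1 180.4]
top white [ 0.5474 -0.1234] 31 ang 154.7 tool d [ 0.2574 -0.0215] px [282.6 193. ]
top white [ 0.5114 -0.0934] 29 ang 125.6 tool d [0.2275 0.0146] px [271.5 206.7]
top white [ 0.4679 -0.0864] 30 ang 105.0 tool d [0.2207 0.0581] px [269.1 223.2]
top white [0.4632 0.0688] 15 ang 14.2 tool d [0.0655 0.0633] px [210.5 225.9]
side blue [0.5917 0.0818] 137 ang 125.5 tool d [ 0.052  -0.0651] px [209.4 213.6]
side blue [0.525  0.0713] 138 ang 120.9 tool d [0.0628 0.0016] px [235.9 219. ]
side blue [0.4604 0.0775] 148 ang 117.9 tool d [0.0568 0.0662] px [259.4 228.6]
side orange [0.6024 0.0082] 35 ang 88.6 tool d [ 0.1256 -0.0761] px [221.3 197.5]
side orange [0.5236 0.1229] 32 ang 73.4 tool d [0.0112 0.0031] px [225.6 234.4]
side orange [0.4635 0.1183] 29 ang 102.5 tool d [0.016  0.0632] px [250.  241.2]
side white [ 0.513  -0.0928] 17 ang 106.7 tool d [0.2269 0.013 ] px [270.4 186.2]
side white [ 0.4703 -0.0871] 18 ang 112.0 tool d [0.2214 0.0557] px [284.5 191.7]
```

View pics/side2.png

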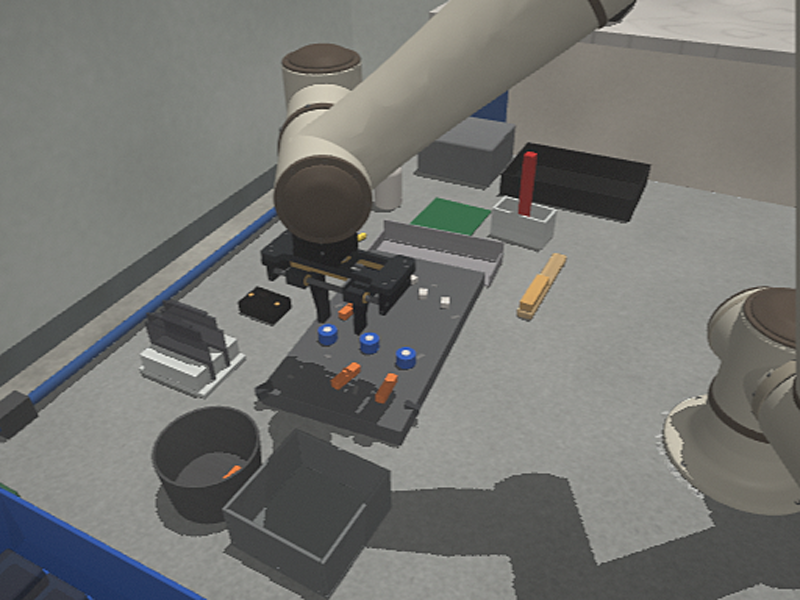

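Runner A lies in the pot at about (232,473) and runner B is still at (346,376). I'll grasp B next.

```bash
python3 -m crank '[{"delta_rot":[0,0,0],"linear":[-0.002,0.001,0.05],"gripper":55},{"delta_rot":[0,0,0],"linear":[0,0,0.046],"gripper":55},{"delta_rot":[0,0,0],"linear":[0,0,0],"gripper":55},{"delta_rot":[0,0,0],"linear":[0,0,0],"gripper":0},{"delta_rot":[0,0,0],"linear":[0,0,0],"gripper":0},{"delta_rot":[0,0,0],"linear":[0,0,0],"gripper":0},{"delta_rot":[0,0,0],"linear":[0,0,0],"gripper":0},{"delta_rot":[0,0,0],"linear":[0,0,0],"gripper":0},{"delta_rot":[0,0,0],"linear":[0,0,-0.03],"gripper":0},{"delta_rot":[0,0,0],"linear":[0,0,-0.06],"gripper":0}]'
```

```text
time_s: 8.07
tcp_pos: [0.5247, 0.1378, 0.1201]
ee_rot: [[-0.0, -1.0, -0.006], [-1.0, 0.0, -0.003], [0.003, 0.006, -1.0]]
wrist_force: [1.1, 0.3, 0.6]
gripper_width: 0.157
```

```bash
python3 -m crank '[{"delta_rot":[0,0,0],"linear":[-0.052,-0.014,-0.01],"gripper":0},{"delta_rot":[0,0,0],"linear":[-0.052,-0.014,0],"gripper":0},{"delta_rot":[0,0,0],"linear":[-0.052,-0.014,0],"gripper":0},{"delta_rot":[0,0,0],"linear":[-0.052,-0.014,0],"gripper":0},{"delta_rot":[0,0,0],"linear":[0,0,0.01],"gripper":0},{"delta_rot":[0,0,0],"linear":[0,0,0.055],"gripper":0},{"delta_rot":[0,0,0],"linear":[0,0,0],"gripper":0},{"delta_rot":[0,0,0],"linear":[0,0,0],"gripper":55},{"delta_rot":[0,0,0],"linear":[0,0,0],"gripper":55},{"delta_rot":[0,0,0],"linear":[0,0,-0.06],"gripper":55}]'
python3 -m crank '[{"delta_rot":[0,0,0],"linear":[0.05,0.025,0],"gripper":55},{"delta_rot":[0,0,0],"linear":[0.054,0.03,0],"gripper":55},{"delta_rot":[0,0,0],"linear":[0.054,0.03,0],"gripper":55},{"delta_rot":[0,0,0],"linear":[0.053,0.034,0],"gripper":55},{"delta_rot":[0,0,0],"linear":[0,0,0],"gripper":55}]'; python3 look.py side 3;python3 look.py top
```

```text
time_s: 9.32
tcp_pos: [0.5803, 0.3449, 0.1237]
ee_rot: [[-0.001, -1.0, -0.007], [-1.0, 0.001, -0.006], [0.006, 0.007, -1.0]]
wrist_force: [1.0, 0.4, 0.4]
gripper_width: 0.412
time_s: 9.95
tcp_pos: [0.4612, 0.133, 0.1283]
ee_rot: [[-0.003, -1.0, 0.001], [-1.0, 0.003, 0.001], [-0.001, -0.001, -1.0]]
wrist_force: [0.5, 0.2, 0.6]
gripper_width: 0.548
t 9.95 tcp [0.4612 0.133  0.1283] jawyaw 179.8 w 0.548
side blue [0.5917 0.082 ] 138 ang 124.9 tool d [ 0.0506 -0.1306] px [209.4 213.6]
side blue [0.5241 0.0722] 130 ang 116.6 tool d [ 0.0606 -0.063 ] px [236.1 219.3]
side blue [0.4602 0.0778] 146 ang 117.2 tool d [0.0552 0.0009] px [259.4 228.7]
side orange [0.6016 0.0044] 45 ang 83.5 tool d [ 0.1282 -0.1408] px [222.3 196.7]
side orange [0.4626 0.1234] 46 ang 101.2 tool d [ 0.0096 -0.0014] px [249.3 242.7]
t 10.0 tcp [0.4637 0.1351 0.1288] jawyaw 179.9 w 0.552
top blue [0.596  0.0718] 90 ang 36.7 tool d [ 0.0631 -0.1324] px [208.6 175.6]
top blue [0.5275 0.062 ] 66 ang 88.0 tool d [ 0.073  -0.0639] px [212.6 201.5]
top blue [0.4636 0.0679] 68 ang 47.3 tool d [ 0.0672 -0.    ] px [210.6 225.8]
top orange [ 0.5984 -0.0047] 74 ang 80.2 tool d [ 0.1396 -0.1349] px [237.6 174.4]
top white [ 0.5814 -0.0908] 33 ang 3.1 tool d [ 0.2258 -0.1181] px [270.1 180.4]
top white [ 0.5474 -0.1234] 31 ang 154.7 tool d [ 0.2584 -0.0841] px [282.6 193. ]
top white [ 0.5114 -0.0934] 29 ang 125.6 tool d [ 0.2285 -0.0481] px [271.5 206.7]
top white [ 0.4679 -0.0864] 30 ang 105.0 tool d [ 0.2215 -0.0046] px [269.1 223.2]
```

View pics/side3.png

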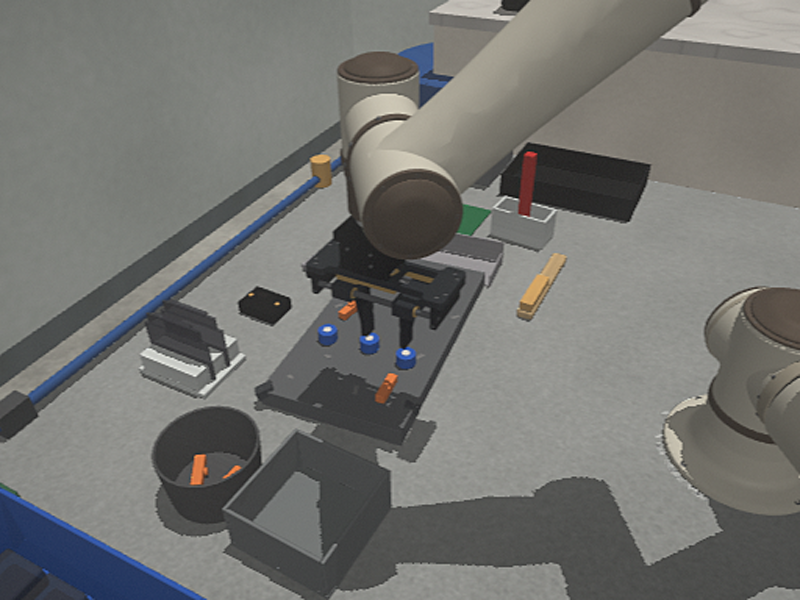

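Two runners are in the pot at about (200,468) and (232,472). A clamp sits close to runner C on the slab edge at (410,405), so I'll use a narrower opening.

```bash
python3 -m crank '[{"delta_rot":[0,0,0],"linear":[0,0,0.03],"gripper":38},{"delta_rot":[0,0,0],"linear":[0,0,0.02],"gripper":38},{"delta_rot":[0,0,0],"linear":[0,0,0.045],"gripper":38},{"delta_rot":[0,0,0],"linear":[0,0,0],"gripper":38},{"delta_rot":[0,0,0],"linear":[0,0,0],"gripper":0},{"delta_rot":[0,0,0],"linear":[0,0,0],"gripper":0},{"delta_rot":[0,0,0],"linear":[0,0,0],"gripper":0},{"delta_rot":[0,0,0],"linear":[0,0,0],"gripper":0},{"delta_rot":[0,0,0],"linear":[0,0,-0.03],"gripper":0},{"delta_rot":[0,0,0],"linear":[0,0,-0.06],"gripper":0}]'
```

```text
time_s: 11.3
tcp_pos: [0.462, 0.1351, 0.1205]
ee_rot: [[-0.0, -1.0, -0.006], [-1.0, 0.0, -0.004], [0.004, 0.006, -1.0]]
wrist_force: [0.9, 0.4, -0.3]
gripper_width: 0.16
```

```bash
python3 -m crank '[{"delta_rot":[0,0,0],"linear":[-0.052,-0.03,-0.01],"gripper":0},{"delta_rot":[0,0,0],"linear":[-0.052,-0.03,0],"gripper":0},{"delta_rot":[0,0,0],"linear":[-0.052,-0.03,0],"gripper":0},{"delta_rot":[0,0,0],"linear":[-0.052,-0.03,0],"gripper":0},{"delta_rot":[0,0,0],"linear":[0,0,0.01],"gripper":0},{"delta_rot":[0,0,0],"linear":[0,0,0.05],"gripper":0},{"delta_rot":[0,0,0],"linear":[0,0,0],"gripper":0},{"delta_rot":[0,0,0],"linear":[0,0,0],"gripper":50},{"delta_rot":[0,0,0],"linear":[0,0,0],"gripper":50},{"delta_rot":[0,0,0],"linear":[0,0,-0.06],"gripper":50}]'
python3 -m crank '[{"delta_rot":[0,0,0],"linear":[0.05,0,0],"gripper":50},{"delta_rot":[0,0,0],"linear":[0.06,-0.002,0],"gripper":50},{"delta_rot":[0,0,0],"linear":[0.06,-0.002,0],"gripper":50},{"delta_rot":[0,0,0],"linear":[0.06,-0.004,0],"gripper":50},{"delta_rot":[0,0,0],"linear":[0.06,-0.004,0],"gripper":50},{"delta_rot":[0,0,0],"linear":[0.06,-0.004,0],"gripper":50},{"delta_rot":[0,0,0],"linear":[0,0,0],"gripper":50}]'; python3 look.py side 4;python3 look.py top 4
```

```text
time_s: 12.55
tcp_pos: [0.5814, 0.3423, 0.1286]
ee_rot: [[-0.001, -1.0, -0.008], [-1.0, 0.001, -0.006], [0.006, 0.008, -1.0]]
wrist_force: [0.6, 0.7, -0.2]
gripper_width: 0.408
time_s: 13.42
tcp_pos: [0.6001, -0.0097, 0.1335]
ee_rot: [[-0.006, -1.0, 0.003], [-1.0, 0.006, 0.0], [-0.0, -0.003, -1.0]]
wrist_force: [0.8, 1.3, 0.0]
gripper_width: 0.498
t 13.43 tcp [ 0.6001 -0.0097  0.1335] jawyaw 179.7 w 0.498
side blue [0.5916 0.082 ] 135 ang 123.6 tool d [-0.0916  0.009 ] px [209.4 213.6]
side blue [0.5249 0.0716] 138 ang 121.3 tool d [-0.0808  0.0756] px [235.9 219. ]
side blue [0.4604 0.0775] 148 ang 117.9 tool d [-0.0864  0.1402] px [259.4 228.6]
side orange [0.5975 0.003 ] 83 ang 87.8 tool d [-0.0127  0.0026] px [224.  196.8]
side white [ 0.5497 -0.1235] 17 ang 154.9 tool d [0.1141 0.0497] px [262.9 176.7]
side white [ 0.583  -0.0908] 16 ang 3.2 tool d [0.0812 0.0166] px [246.4 179.9]
side white [ 0.5131 -0.0922] 20 ang 111.8 tool d [0.083  0.0865] px [270.2 186.4]
side white [ 0.47   -0.0873] 21 ang 100.7 tool d [0.0784 0.1296] px [284.6 191.7]
t 13.47 tcp [ 0.6002 -0.0078  0.1334] jawyaw 179.8 w 0.501
top blue [0.5274 0.0624] 62 ang 92.0 tool d [-0.0699  0.0731] px [212.4 201.5]
top blue [0.4636 0.0679] 68 ang 47.3 tool d [-0.0752  0.1369] px [210.6 225.8]
top white [ 0.5808 -0.0909] 29 ang 178.1 tool d [0.0832 0.0191] px [270.1 180.6]
top white [ 0.5479 -0.1238] 29 ang 161.4 tool d [0.1162 0.0519] px [282.7 192.8]
top white [ 0.5111 -0.0935] 26 ang 106.3 tool d [0.086  0.0888] px [271.5 206.8]
top white [ 0.468  -0.0869] 27 ang 100.6 tool d [0.0796 0.132 ] px [269.3 223.1]
```

View pics/side4.png

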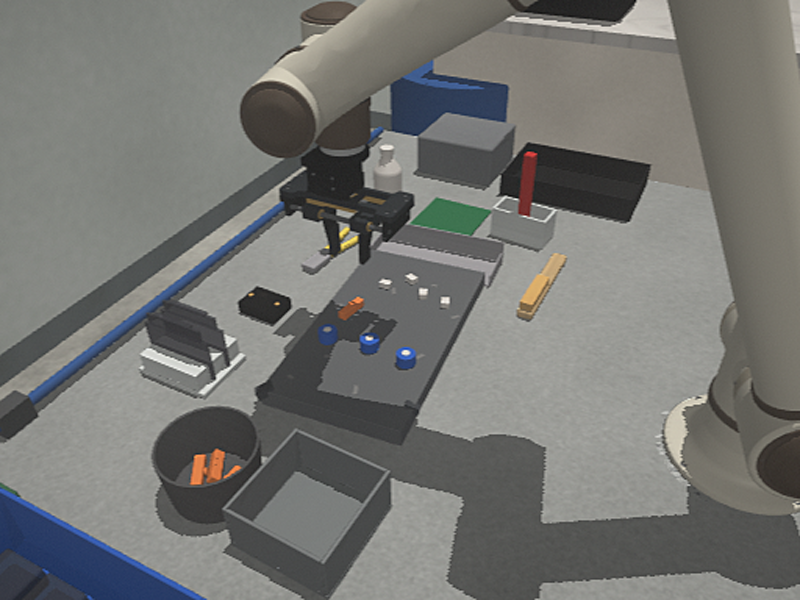

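Three runners are in the pot and runner D is unchanged at (350,308). I'll grasp it.

```bash
python3 -m crank '[{"delta_rot":[0,0,0],"linear":[-0.003,0.002,0.05],"gripper":50},{"delta_rot":[0,0,0],"linear":[0,0,0.05],"gripper":50},{"delta_rot":[0,0,0],"linear":[0,0,0],"gripper":50},{"delta_rot":[0,0,0],"linear":[0,0,0],"gripper":0},{"delta_rot":[0,0,0],"linear":[0,0,0],"gripper":0},{"delta_rot":[0,0,0],"linear":[0,0,0],"gripper":0},{"delta_rot":[0,0,0],"linear":[0,0,0],"gripper":0},{"delta_rot":[0,0,0],"linear":[0,0,0],"gripper":0},{"delta_rot":[0,0,0],"linear":[0,0,-0.03],"gripper":0},{"delta_rot":[0,0,0],"linear":[0,0,-0.06],"gripper":0}]'
python3 -m crank '[{"delta_rot":[0,0,0],"linear":[-0.05,0,-0.02],"gripper":0},{"delta_rot":[0,0,0],"linear":[-0.06,0.002,0],"gripper":0},{"delta_rot":[0,0,0],"linear":[-0.06,0.002,0],"gripper":0},{"delta_rot":[0,0,0],"linear":[-0.06,0.004,0],"gripper":0},{"delta_rot":[0,0,0],"linear":[-0.06,0.004,0],"gripper":0},{"delta_rot":[0,0,0],"linear":[-0.06,0,0],"gripper":0},{"delta_rot":[0,0,0],"linear":[0,0,0],"gripper":0}]'
```

```text
time_s: 14.78
tcp_pos: [0.5956, -0.0034, 0.1196]
ee_rot: [[-0.001, -1.0, -0.007], [-1.0, 0.001, -0.001], [0.001, 0.007, -1.0]]
wrist_force: [2.4, 0.5, -1.1]
gripper_width: 0.158
time_s: 15.65
tcp_pos: [0.585, 0.3511, 0.1405]
ee_rot: [[0.005, -1.0, -0.0], [-1.0, -0.005, 0.0], [-0.0, 0.0, -1.0]]
wrist_force: [0.2, -0.9, -0.8]
gripper_width: 0.159
```

```bash
python3 -m crank '[{"delta_rot":[0,0,0],"linear":[0,0,0.04],"gripper":0},{"delta_rot":[0,0,0],"linear":[0,0,0.03],"gripper":0},{"delta_rot":[0,0,0],"linear":[0,0,0],"gripper":0},{"delta_rot":[0,0,0],"linear":[0,0,0],"gripper":60},{"delta_rot":[0,0,0],"linear":[0,0,0],"gripper":60},{"delta_rot":[0,0,0],"linear":[0,0,-0.06],"gripper":60}]'
python3 -m crank '[{"delta_rot":[0,0,0],"linear":[0.05,-0.002,0],"gripper":60},{"delta_rot":[0,0,0],"linear":[0.06,-0.002,0],"gripper":60},{"delta_rot":[0,0,0],"linear":[0.06,-0.002,0],"gripper":60},{"delta_rot":[0,0,0],"linear":[0.06,-0.002,0],"gripper":60},{"delta_rot":[0,0,0],"linear":[0.048,-0.002,0],"gripper":60},{"delta_rot":[0,0,0],"linear":[0,0,0],"gripper":60}]'; python3 look.py side 5;python3 look.py top 5
```

```text
time_s: 16.4
tcp_pos: [0.5833, 0.3452, 0.128]
ee_rot: [[-0.001, -1.0, -0.008], [-1.0, 0.001, -0.006], [0.006, 0.008, -1.0]]
wrist_force: [0.9, 2.0, 0.9]
gripper_width: 0.411
time_s: 17.15
tcp_pos: [0.596, 0.0662, 0.1332]
ee_rot: [[-0.005, -1.0, 0.002], [-1.0, 0.005, 0.001], [-0.001, -0.002, -1.0]]
wrist_force: [-0.6, 0.4, -0.8]
gripper_width: 0.6
t 17.15 tcp [0.596  0.0662 0.1332] jawyaw 179.7 w 0.6
side blue [0.5917 0.0817] 137 ang 123.4 tool d [-0.0155  0.0043] px [209.4 213.5]
side blue [0.5247 0.0713] 136 ang 119.6 tool d [-0.0048  0.0713] px [236. 219.]
side blue [0.4604 0.0775] 148 ang 117.9 tool d [-0.0107  0.1356] px [259.4 228.6]
side white [ 0.5497 -0.1235] 17 ang 154.9 tool d [0.1899 0.0454] px [262.9 176.7]
side white [ 0.583  -0.0908] 16 ang 3.2 tool d [0.157  0.0122] px [246.4 179.9]
side white [ 0.5131 -0.0922] 20 ang 111.8 tool d [0.1588 0.0821] px [270.2 186.4]
side white [ 0.47   -0.0873] 21 ang 100.7 tool d [0.1541 0.1252] px [284.6 191.7]
t 17.2 tcp [0.5962 0.0678 0.1331] jawyaw 179.8 w 0.598
top blue [0.4636 0.0679] 68 ang 47.3 tool d [0.0003 0.1326] px [210.6 225.8]
top white [ 0.5812 -0.0909] 30 ang 179.0 tool d [0.1587 0.0146] px [270.1 180.5]
top white [ 0.5479 -0.1238] 29 ang 161.4 tool d [0.1917 0.0478] px [282.7 192.8]
top white [ 0.5111 -0.0935] 26 ang 106.3 tool d [0.1615 0.0847] px [271.5 206.8]
top white [ 0.4754 -0.2122] 17 ang 4.4 tool d [0.2803 0.1201] px [316.5 219.6]
top white [ 0.4677 -0.0865] 29 ang 106.5 tool d [0.1547 0.1281] px [269.2 223.3]
```

View pics/side5.png

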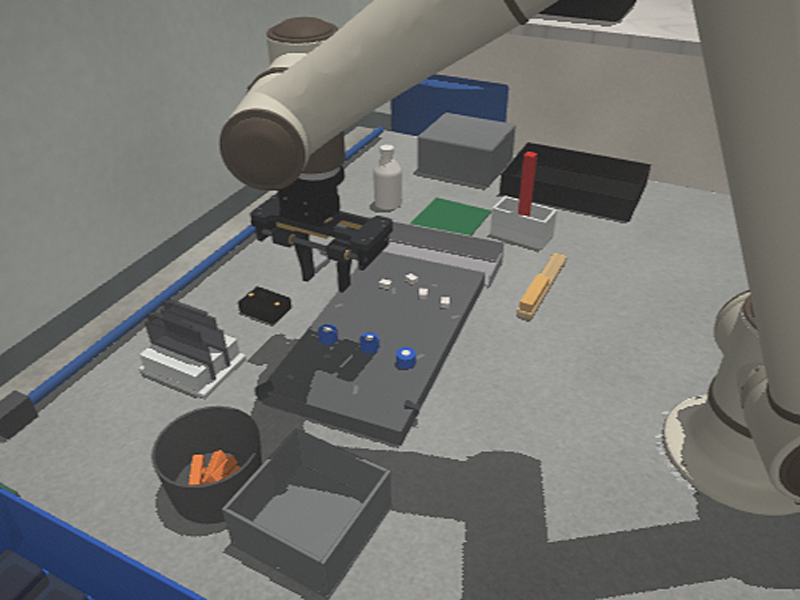

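All four runners are in the pot and the three caps haven't moved. I'll take the first cap.

```bash
python3 -m crank '[{"delta_rot":[0,0,0],"linear":[-0.003,0,0.05],"gripper":60},{"delta_rot":[0,0,0],"linear":[0,0,0.047],"gripper":60},{"delta_rot":[0,0,0],"linear":[0,0,0],"gripper":60},{"delta_rot":[0,0,0],"linear":[0,0,0],"gripper":0},{"delta_rot":[0,0,0],"linear":[0,0,0],"gripper":0},{"delta_rot":[0,0,0],"linear":[0,0,0],"gripper":0},{"delta_rot":[0,0,0],"linear":[0,0,0],"gripper":0},{"delta_rot":[0,0,0],"linear":[0,0,0],"gripper":0},{"delta_rot":[0,0,0],"linear":[0,0,-0.03],"gripper":0},{"delta_rot":[0,0,0],"linear":[0,0,-0.06],"gripper":0}]'
```

```text
time_s: 18.5
tcp_pos: [0.5936, 0.0714, 0.1226]
ee_rot: [[-0.001, -1.0, -0.007], [-1.0, 0.001, -0.002], [0.002, 0.007, -1.0]]
wrist_force: [1.2, 0.8, 0.7]
gripper_width: 0.333
```

```bash
python3 -m crank '[{"delta_rot":[0,0,0],"linear":[-0.049,0.0215,-0.01],"gripper":0},{"delta_rot":[0,0,0],"linear":[-0.049,0.0215,0],"gripper":0},{"delta_rot":[0,0,0],"linear":[-0.049,0.0215,0],"gripper":0},{"delta_rot":[0,0,0],"linear":[-0.049,0.0215,0],"gripper":0},{"delta_rot":[0,0,0],"linear":[-0.049,0.0215,0],"gripper":0},{"delta_rot":[0,0,0],"linear":[-0.049,0.0215,0],"gripper":0},{"delta_rot":[0,0,0],"linear":[0,0,0],"gripper":0},{"delta_rot":[0,0,0],"linear":[0,0,0.05],"gripper":0},{"delta_rot":[0,0,0],"linear":[0,0,0.04],"gripper":0},{"delta_rot":[0,0,0],"linear":[0,0,0],"gripper":0}]'; python3 look.py side 6;python3 look.py top
```

```text
time_s: 19.75
tcp_pos: [0.4653, 0.363, 0.0414]
ee_rot: [[-0.002, -1.0, -0.005], [-1.0, 0.002, -0.007], [0.007, 0.005, -1.0]]
wrist_force: [-0.2, -0.3, -0.1]
gripper_width: 0.335
t 19.75 tcp [0.4653 0.363  0.0414] jawyaw 179.9 w 0.335
t 19.8 tcp [0.4668 0.3648 0.0438] jawyaw 180.0 w 0.333
top blue [0.5272 0.062 ] 65 ang 86.9 tool d [ 0.3027 -0.0606] px [212.6 201.6]
top blue [0.4636 0.0679] 68 ang 47.3 tool d [0.2969 0.003 ] px [210.6 225.8]
top white [ 0.5817 -0.0908] 32 ang 0.9 tool d [ 0.4555 -0.1152] px [270.1 180.3]
top white [ 0.5474 -0.1234] 31 ang 154.7 tool d [ 0.4881 -0.0809] px [282.6 193. ]
top white [ 0.5112 -0.0934] 28 ang 119.9 tool d [ 0.4581 -0.0447] px [271.5 206.8]
top white [ 0.4677 -0.0865] 29 ang 106.5 tool d [ 0.4513 -0.0012] px [269.2 223.3]
```

View pics/side6.png

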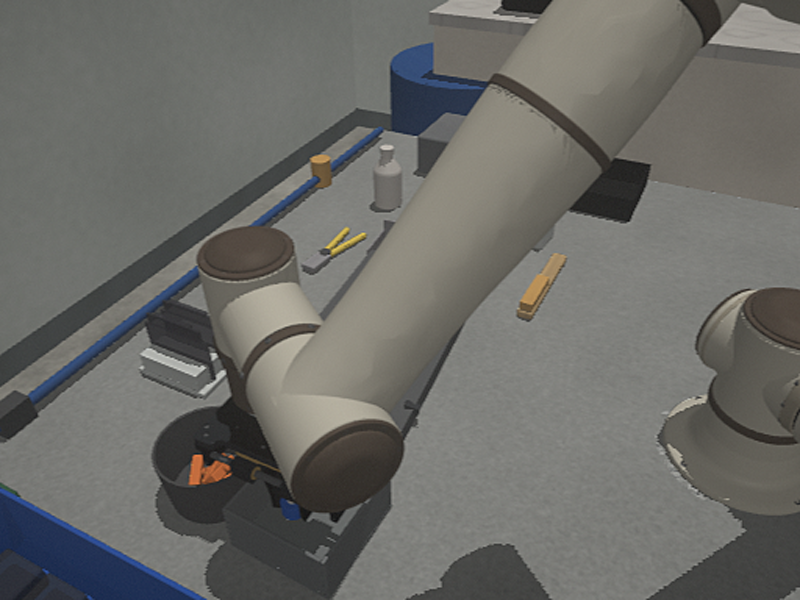

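```bash
python3 -m crank '[{"delta_rot":[0,0,0],"linear":[0,0,0.012],"gripper":0},{"delta_rot":[0,0,0],"linear":[0,0,0],"gripper":0},{"delta_rot":[0,0,0],"linear":[0,0,0],"gripper":50},{"delta_rot":[0,0,0],"linear":[0,0,0],"gripper":50},{"delta_rot":[0,0,0],"linear":[0,0,-0.05],"gripper":50},{"delta_rot":[0,0,0],"linear":[0,0,-0.05],"gripper":60}]'
python3 -m crank '[{"delta_rot":[0,0,0],"linear":[0.05,-0.01,0],"gripper":60},{"delta_rot":[0,0,0],"linear":[0.052,-0.01,0],"gripper":60},{"delta_rot":[0,0,0],"linear":[0.052,-0.01,0],"gripper":60},{"delta_rot":[0,0,0],"linear":[0.052,-0.01,0],"gripper":60},{"delta_rot":[0,0,0],"linear":[0.05,-0.01,0],"gripper":60},{"delta_rot":[0,0,0],"linear":[0.047,-0.011,0],"gripper":60},{"delta_rot":[0,0,0],"linear":[0,0,0],"gripper":60}]'; python3 look.py side 7;python3 look.py top 7
```

```text
time_s: 20.6
tcp_pos: [0.4665, 0.366, 0.1335]
ee_rot: [[0.0, -1.0, -0.001], [-1.0, -0.0, -0.001], [0.001, 0.001, -1.0]]
wrist_force: [-0.2, 1.2, -0.1]
gripper_width: 0.547
time_s: 21.48
tcp_pos: [0.5279, 0.0605, 0.1328]
ee_rot: [[-0.005, -1.0, 0.0], [-1.0, 0.005, -0.0], [0.0, -0.0, -1.0]]
wrist_force: [-0.6, -0.5, 0.3]
gripper_width: 0.598
t 21.48 tcp [0.5279 0.0605 0.1328] jawyaw 179.7 w 0.598
side blue [0.5246 0.0714] 133 ang 120.1 tool d [-0.0108  0.0034] px [236.1 219. ]
side blue [0.4602 0.0777] 146 ang 116.7 tool d [-0.0168  0.0678] px [259.4 228.7]
side white [ 0.513  -0.0928] 17 ang 106.7 tool d [0.1534 0.0142] px [270.4 186.2]
side white [ 0.4703 -0.0872] 20 ang 101.1 tool d [0.148  0.0569] px [284.5 191.6]
t 21.52 tcp [0.5279 0.0619 0.1328] jawyaw 179.8 w 0.601
top white [ 0.5812 -0.0909] 30 ang 179.0 tool d [ 0.1527 -0.0538] px [270.1 180.5]
top white [ 0.5479 -0.1238] 29 ang 161.4 tool d [ 0.1857 -0.0206] px [282.7 192.8]
top white [ 0.5109 -0.0932] 27 ang 112.4 tool d [0.1552 0.0165] px [271.4 206.9]
top white [ 0.473  -0.2169] 74 ang 176.1 tool d [0.279  0.0541] px [318.3 220.5]
top white [ 0.4677 -0.0865] 29 ang 106.5 tool d [0.1486 0.0598] px [269.2 223.3]
```

View pics/side7.png

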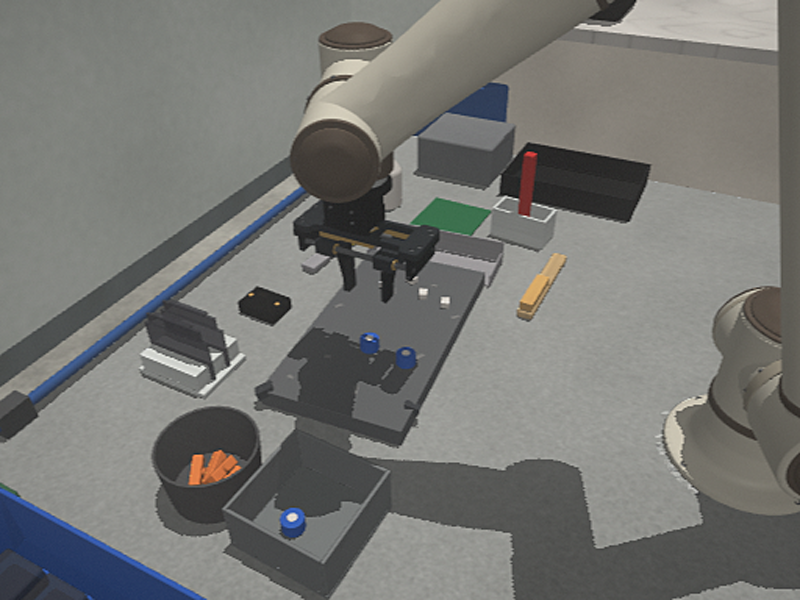

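The first cap sits in the bin at (291,520) and the next is under the gripper. I'll pick it up.

```bash
python3 -m crank '[{"delta_rot":[0,0,0],"linear":[0,0,0.05],"gripper":60},{"delta_rot":[0,0,0],"linear":[0,0,0.048],"gripper":60},{"delta_rot":[0,0,0],"linear":[0,0,0],"gripper":60},{"delta_rot":[0,0,0],"linear":[0,0,0],"gripper":0},{"delta_rot":[0,0,0],"linear":[0,0,0],"gripper":0},{"delta_rot":[0,0,0],"linear":[0,0,0],"gripper":0},{"delta_rot":[0,0,0],"linear":[0,0,0],"gripper":0},{"delta_rot":[0,0,0],"linear":[0,0,0],"gripper":0},{"delta_rot":[0,0,0],"linear":[0,0,-0.03],"gripper":0},{"delta_rot":[0,0,0],"linear":[0,0,-0.06],"gripper":0}]'
python3 -m crank '[{"delta_rot":[0,0,0],"linear":[-0.049,0.014,-0.01],"gripper":0},{"delta_rot":[0,0,0],"linear":[-0.049,0.014,0],"gripper":0},{"delta_rot":[0,0,0],"linear":[-0.049,0.014,0],"gripper":0},{"delta_rot":[0,0,0],"linear":[-0.049,0.014,0],"gripper":0},{"delta_rot":[0,0,0],"linear":[-0.049,0.014,0],"gripper":0},{"delta_rot":[0,0,0],"linear":[0,0,0],"gripper":0},{"delta_rot":[0,0,0],"linear":[0,0,0.05],"gripper":0},{"delta_rot":[0,0,0],"linear":[0,0,0.045],"gripper":0},{"delta_rot":[0,0,0],"linear":[0,0,0],"gripper":0}]'
```

```text
time_s: 22.82
tcp_pos: [0.5257, 0.0623, 0.123]
ee_rot: [[-0.001, -1.0, -0.007], [-1.0, 0.001, -0.003], [0.003, 0.007, -1.0]]
wrist_force: [1.6, 0.3, -0.8]
gripper_width: 0.33
time_s: 23.95
tcp_pos: [0.4558, 0.3051, 0.0364]
ee_rot: [[-0.002, -1.0, -0.006], [-1.0, 0.002, -0.007], [0.007, 0.006, -1.0]]
wrist_force: [0.2, -0.9, 0.7]
gripper_width: 0.335
```

```bash
python3 -m crank '[{"delta_rot":[0,0,0],"linear":[0,0,0.007],"gripper":0},{"delta_rot":[0,0,0],"linear":[0,0,0],"gripper":0},{"delta_rot":[0,0,0],"linear":[0,0,0],"gripper":50},{"delta_rot":[0,0,0],"linear":[0,0,0],"gripper":50},{"delta_rot":[0,0,0],"linear":[0,0,-0.05],"gripper":50},{"delta_rot":[0,0,0],"linear":[0,0,-0.05],"gripper":55}]'
python3 -m crank '[{"delta_rot":[0,0,0],"linear":[0.045,-0.001,0],"gripper":55},{"delta_rot":[0,0,0],"linear":[0.048,-0.001,0],"gripper":55},{"delta_rot":[0,0,0],"linear":[0.048,-0.002,0],"gripper":55},{"delta_rot":[0,0,0],"linear":[0.048,-0.002,0],"gripper":55},{"delta_rot":[0,0,0],"linear":[0.048,-0.002,0],"gripper":55},{"delta_rot":[0,0,0],"linear":[0,0,0],"gripper":55}]'; python3 look.py side 8;python3 look.py top 8
```

```text
time_s: 24.7
tcp_pos: [0.4575, 0.308, 0.1337]
ee_rot: [[0.0, -1.0, -0.001], [-1.0, -0.0, -0.001], [0.001, 0.001, -1.0]]
wrist_force: [1.0, -0.1, -0.3]
gripper_width: 0.528
time_s: 25.45
tcp_pos: [0.4652, 0.0688, 0.1329]
ee_rot: [[-0.004, -1.0, 0.0], [-1.0, 0.004, 0.0], [-0.0, -0.0, -1.0]]
wrist_force: [0.6, 0.4, 0.2]
gripper_width: 0.552
t 25.45 tcp [0.4652 0.0688 0.1329] jawyaw 179.8 w 0.552
side blue [0.4604 0.0775] 148 ang 117.9 tool d [-0.0087  0.0048] px [259.4 228.6]
side white [ 0.4703 -0.0872] 20 ang 101.1 tool d [ 0.1559 -0.0058] px [284.5 191.6]
t 25.5 tcp [0.4657 0.0701 0.1331] jawyaw 179.9 w 0.553
top white [ 0.5814 -0.0908] 33 ang 3.1 tool d [ 0.1606 -0.1161] px [270.1 180.4]
top white [ 0.5474 -0.1234] 31 ang 154.7 tool d [ 0.1933 -0.0822] px [282.6 193. ]
top white [ 0.5114 -0.0934] 29 ang 125.6 tool d [ 0.1634 -0.0461] px [271.5 206.7]
top white [ 0.4679 -0.0864] 30 ang 105.0 tool d [ 0.1565 -0.0026] px [269.1 223.2]
```

View pics/side8.png

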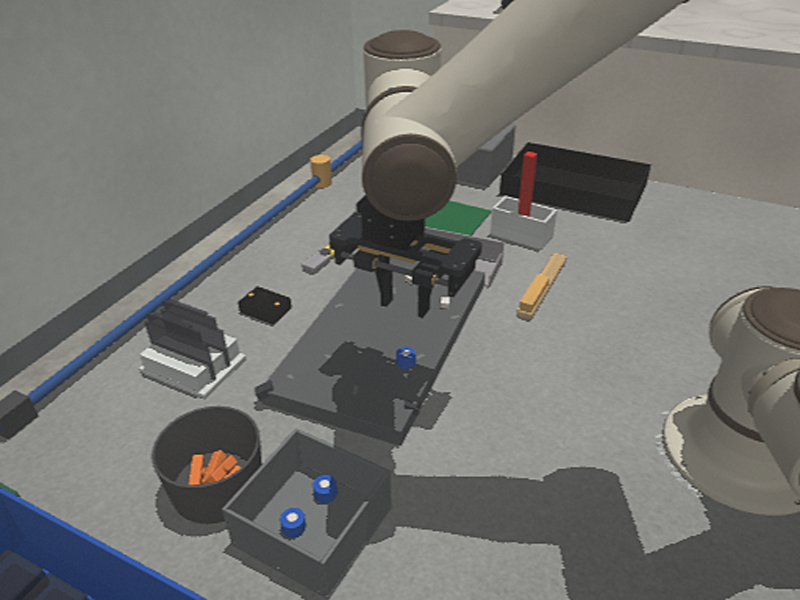

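Two caps are in the bin at (324,487) and (291,520). Now the last cap.

```bash
python3 -m crank '[{"delta_rot":[0,0,0],"linear":[0.002,0.002,0.05],"gripper":55},{"delta_rot":[0,0,0],"linear":[0,0,0.048],"gripper":55},{"delta_rot":[0,0,0],"linear":[0,0,0],"gripper":55},{"delta_rot":[0,0,0],"linear":[0,0,0],"gripper":0},{"delta_rot":[0,0,0],"linear":[0,0,0],"gripper":0},{"delta_rot":[0,0,0],"linear":[0,0,0],"gripper":0},{"delta_rot":[0,0,0],"linear":[0,0,0],"gripper":0},{"delta_rot":[0,0,0],"linear":[0,0,0],"gripper":0},{"delta_rot":[0,0,0],"linear":[0,0,-0.03],"gripper":0},{"delta_rot":[0,0,0],"linear":[0,0,-0.06],"gripper":0}]'
python3 -m crank '[{"delta_rot":[0,0,0],"linear":[-0.053,0.006,-0.01],"gripper":0},{"delta_rot":[0,0,0],"linear":[-0.054,0.006,0],"gripper":0},{"delta_rot":[0,0,0],"linear":[-0.054,0.007,0],"gripper":0},{"delta_rot":[0,0,0],"linear":[-0.054,0.007,0],"gripper":0},{"delta_rot":[0,0,0],"linear":[-0.054,0.007,0],"gripper":0},{"delta_rot":[0,0,0],"linear":[0,0,0],"gripper":0},{"delta_rot":[0,0,0],"linear":[0,0,0.04],"gripper":0},{"delta_rot":[0,0,0],"linear":[0,0,0.03],"gripper":0},{"delta_rot":[0,0,0],"linear":[0,0,0],"gripper":0}]'
```

```text
time_s: 26.8
tcp_pos: [0.4618, 0.0682, 0.1234]
ee_rot: [[-0.001, -1.0, -0.007], [-1.0, 0.001, -0.003], [0.003, 0.007, -1.0]]
wrist_force: [0.8, 0.9, 0.4]
gripper_width: 0.338
time_s: 27.92
tcp_pos: [0.4294, 0.3355, 0.0623]
ee_rot: [[-0.001, -1.0, -0.004], [-1.0, 0.001, -0.005], [0.005, 0.004, -1.0]]
wrist_force: [-0.1, 0.0, 0.2]
gripper_width: 0.335
```

```bash
python3 -m crank '[{"delta_rot":[0,0,0],"linear":[0,0,0],"gripper":45},{"delta_rot":[0,0,0],"linear":[0,0,0],"gripper":45},{"delta_rot":[0,0,0],"linear":[0,0,-0.05],"gripper":45},{"delta_rot":[0,0,0],"linear":[0,0,-0.05],"gripper":55},{"delta_rot":[0,0,0],"linear":[0.055,0,-0.02],"gripper":55},{"delta_rot":[0,0,0],"linear":[0.055,0,-0.02],"gripper":55},{"delta_rot":[0,0,0],"linear":[0.055,0,-0.02],"gripper":55},{"delta_rot":[0,0,0],"linear":[0.055,0,-0.02],"gripper":55},{"delta_rot":[0,0,0],"linear":[0.055,0,0],"gripper":55},{"delta_rot":[0,0,0],"linear":[0,0,0],"gripper":55}]'; python3 look.py side 9;python3 look.py top 9; python3 - <<'E'
from h import *
show(capture("top"),"tz9.png",(355,140,455,290)); show(capture("side"),"sz9.png",(290,80,390,170))
E
```

```text
time_s: 29.18
tcp_pos: [0.4302, 0.0604, 0.2462]
ee_rot: [[-0.005, -1.0, 0.003], [-1.0, 0.005, 0.002], [-0.002, -0.003, -1.0]]
wrist_force: [0.5, 0.3, 0.4]
gripper_width: 0.551
t 29.18 tcp [0.4302 0.0604 0.2462] jawyaw 179.7 w 0.551
side white [ 0.5497 -0.1235] 17 ang 154.9 tool d [ 0.1833 -0.1204] px [262.9 176.7]
side white [ 0.583  -0.0908] 16 ang 3.2 tool d [ 0.1504 -0.1535] px [246.4 179.9]
side white [ 0.513  -0.0928] 17 ang 106.7 tool d [ 0.1528 -0.0835] px [270.4 186.2]
side white [ 0.4703 -0.0871] 18 ang 112.0 tool d [ 0.1473 -0.0408] px [284.5 191.7]
t 29.23 tcp [0.4306 0.0618 0.2459] jawyaw 179.8 w 0.55
top white [ 0.5814 -0.0908] 33 ang 3.1 tool d [ 0.1521 -0.1512] px [270.1 180.4]
top white [ 0.5474 -0.1234] 31 ang 154.7 tool d [ 0.1848 -0.1174] px [282.6 193. ]
top white [ 0.5114 -0.0934] 29 ang 125.6 tool d [ 0.1549 -0.0813] px [271.5 206.7]
top white [ 0.4676 -0.0864] 31 ang 108.7 tool d [ 0.1481 -0.0374] px [269.1 223.3]
```

View pics/side9.png

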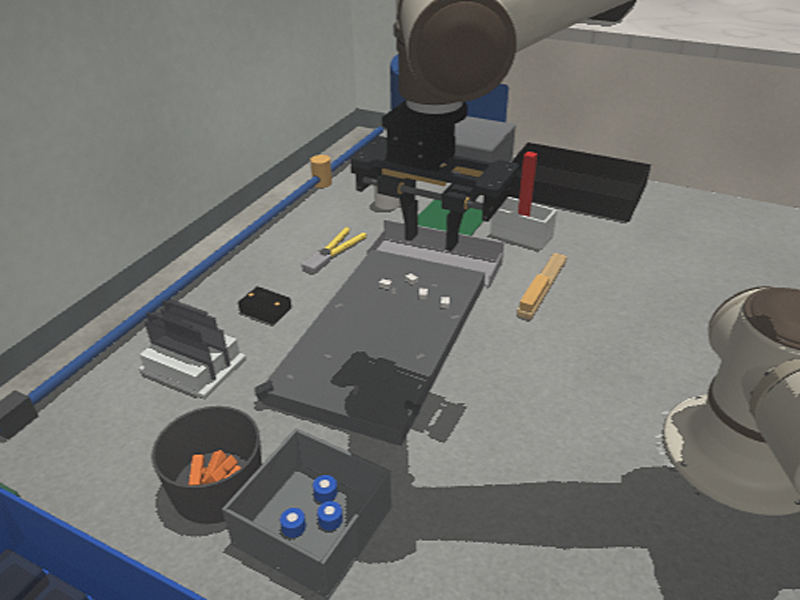

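View pics/tz9.png

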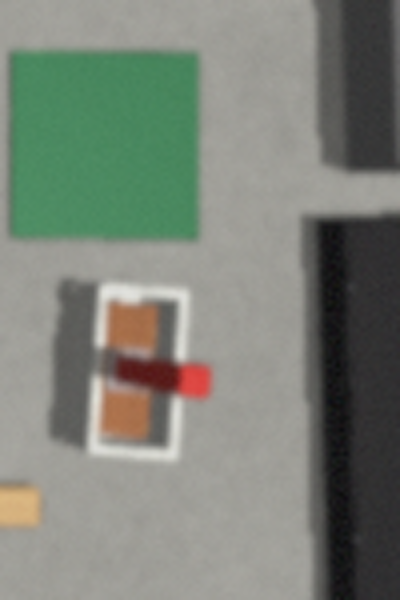

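View pics/sz9.png

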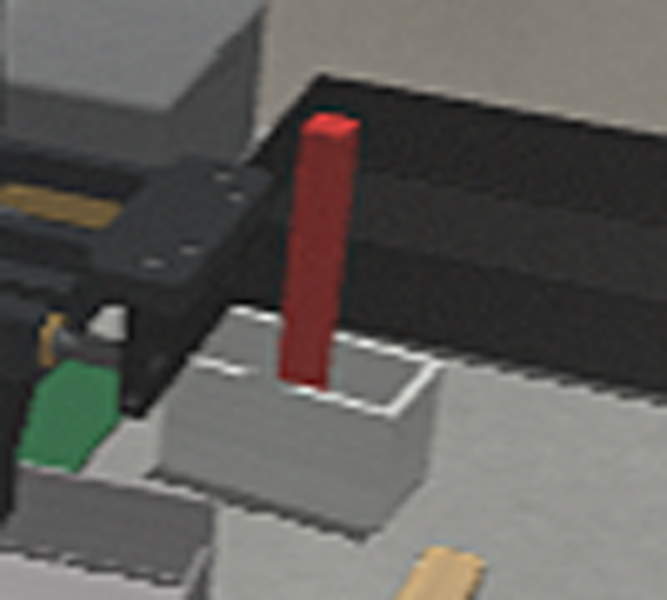

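```bash
python3 - <<'E'
from h import *
c=capture("top");d=capture("side")
print(ray(c,355+196/4,140+381/4,.175),ray(d,290+330/6.667,80+127/6.667,.175))
for q in((100,284),(190,289),(178,460),(88,455)): print(ray(c,355+q[0]/4,140+q[1]/4,.06).round(4))
# block ends & mid, z=.033
for q in((108,304),(157,308),(151,437),(101,432)): print("blk",ray(c,355+q[0]/4,140+q[1]/4,.033).round(4))
for q in((10,50),(199,50),(199,238),(10,238)): print("mat",ray(c,355+q[0]/4,140+q[1]/4,.005).round(4))
# slab edges fit
show(c,"tz10.png",(150,140,360,260))
E
```

```text
[ 0.4387069  -0.40039431  0.175     ] [ 0.43818455 -0.39338977  0.175     ]
[ 0.496  -0.3766  0.06  ]
[ 0.4918 -0.4356  0.06  ]
[ 0.3805 -0.4247  0.06  ]
[ 0.3846 -0.3659  0.06  ]
blk [ 0.4823 -0.3891  0.033 ]
blk [ 0.4791 -0.4219  0.033 ]
blk [ 0.3932 -0.4156  0.033 ]
blk [ 0.3971 -0.3822  0.033 ]
mat [ 0.6569 -0.3339  0.005 ]
mat [ 0.6552 -0.4642  0.005 ]
mat [ 0.5259 -0.4606  0.005 ]
mat [ 0.5278 -0.3309  0.005 ]
```

View pics/tz10.png

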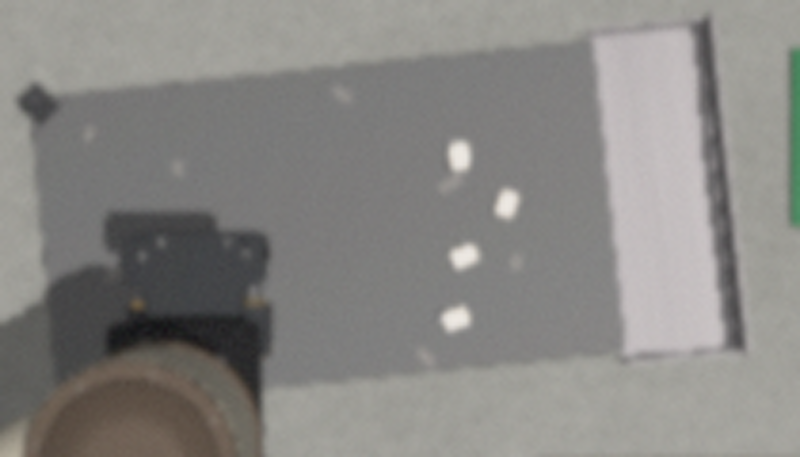

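All three caps lie in the bin at (291,520), (324,487) and (329,515), and all four runners in the pot. The scraper handle is at about (0.4385,-0.400), yawed about -5°. I'll go above it.

```bash
python3 -m crank '[{"delta_rot":[0,0,0],"linear":[0.057,-0.001,0],"gripper":60},{"delta_rot":[0,0,0],"linear":[0.058,-0.001,0],"gripper":60},{"delta_rot":[0,0,0],"linear":[0.058,-0.001,0],"gripper":60},{"delta_rot":[0,0,0],"linear":[0.058,-0.001,0],"gripper":60},{"delta_rot":[0,0,0],"linear":[0.058,-0.001,0],"gripper":60},{"delta_rot":[0,0,0],"linear":[0.058,-0.001,0],"gripper":60},{"delta_rot":[0,0,0],"linear":[0.058,-0.001,0],"gripper":60},{"delta_rot":[0,0,0],"linear":[0.056,-0.001,0],"gripper":60},{"delta_rot":[0,0,0.087],"linear":[0,0,0],"gripper":60},{"delta_rot":[0,0,0],"linear":[0,0,0],"gripper":60}]'; python3 - <<'E'
from h import *
s=r.sense();t=s["tcp_pos"];print(t.round(4),s["ee_rot"].round(3).tolist())
print("tool d",(s["ee_rot"].T@(np.array([.4385,-.4,t[2]])-t)).round(4))
show(capture("side"),"s11.png",(250,40,410,160))
show(capture("top"),"t11.png",(320,140,480,260))
E
```

```text
time_s: 30.72
tcp_pos: [0.4392, -0.3977, 0.2436]
ee_rot: [[-0.086, -0.996, -0.001], [-0.996, 0.086, 0.001], [-0.001, 0.001, -1.0]]
wrist_force: [0.7, 0.5, 0.4]
gripper_width: 0.6
[ 0.4392 -0.3977  0.2436] [[-0.086, -0.996, -0.001], [-0.996, 0.086, 0.001], [-0.001, 0.001, -1.0]]
tool d [ 0.0024  0.0005 -0.    ]
```

View pics/s11.png

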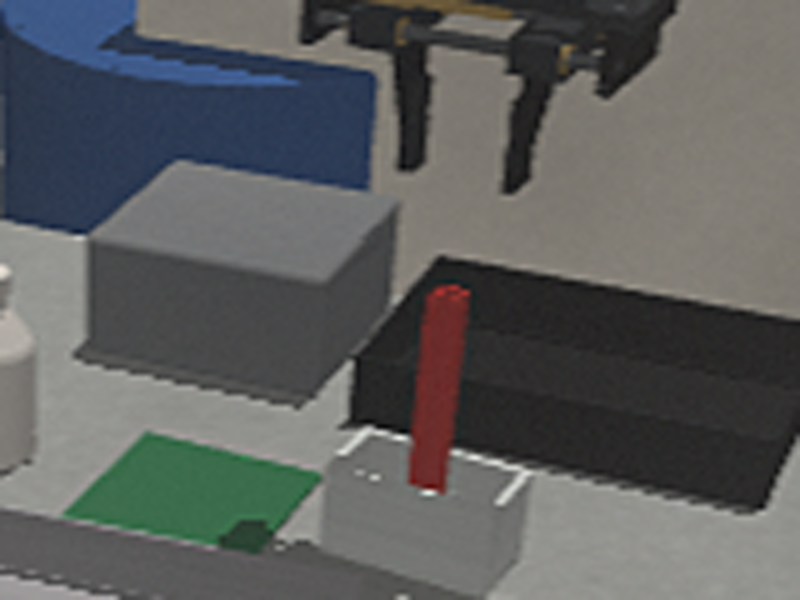

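The fingers are centred above the handle top at (447,292) in this crop. Down, then close.

```bash
python3 -m crank '[{"delta_rot":[0,0,0],"linear":[0.002,0,0.05],"gripper":60},{"delta_rot":[0,0,0],"linear":[0,0,0.05],"gripper":60},{"delta_rot":[0,0,0],"linear":[0,0,0.026],"gripper":60},{"delta_rot":[0,0,0],"linear":[0,0,0],"gripper":60},{"delta_rot":[0,0,0],"linear":[0,0,0],"gripper":0},{"delta_rot":[0,0,0],"linear":[0,0,0],"gripper":0},{"delta_rot":[0,0,0],"linear":[0,0,0],"gripper":0},{"delta_rot":[0,0,0],"linear":[0,0,0],"gripper":0},{"delta_rot":[0,0,0],"linear":[0,0,0],"gripper":0}]'
```

```text
time_s: 31.95
tcp_pos: [0.4387, -0.4, 0.119]
ee_rot: [[-0.087, -0.996, 0.001], [-0.996, 0.087, -0.0], [0.0, -0.001, -1.0]]
wrist_force: [0.3, 0.6, 1.4]
gripper_width: 0.227
```

```bash
python3 -m crank '[{"delta_rot":[0,0,0],"linear":[0,0,-0.01],"gripper":0},{"delta_rot":[0,0,0],"linear":[0,0,-0.03],"gripper":0},{"delta_rot":[0,0,0],"linear":[0,0,-0.03],"gripper":0},{"delta_rot":[0,0,0],"linear":[0,0,-0.03],"gripper":0},{"delta_rot":[0,0,0],"linear":[0,0,-0.01],"gripper":0},{"delta_rot":[0,0,0],"linear":[0,0,0],"gripper":0},{"delta_rot":[0,0,0],"linear":[0,0,0],"gripper":0}]';python3 - <<'E'
from h import *
show(capture("side"),"s12.png",(200,20,420,185))
show(capture("top"),"t12.png",(320,140,480,260))
E
```

```text
time_s: 32.83
tcp_pos: [0.4378, -0.3992, 0.2268]
ee_rot: [[-0.087, -0.996, -0.003], [-0.996, 0.087, 0.002], [-0.002, 0.003, -1.0]]
wrist_force: [-0.2, -0.8, -1.5]
gripper_width: 0.226
```

View pics/s12.png

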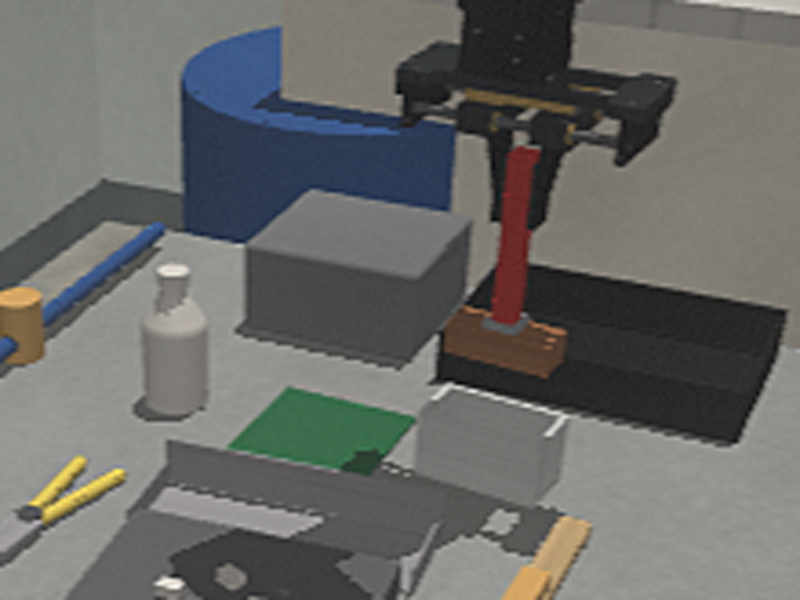

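View pics/t12.png

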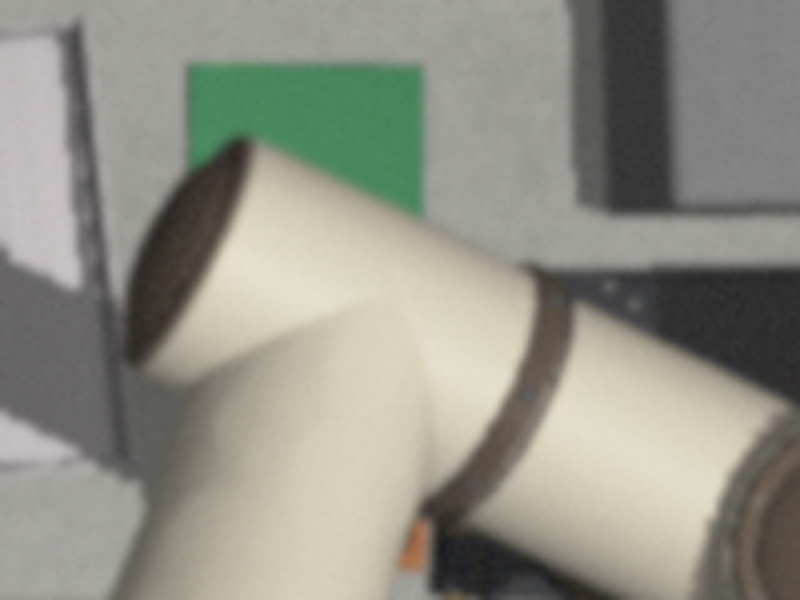

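The scraper hangs upright in the fingers, clear of its holder. I'll turn it parallel to the slab.

```bash
python3 -m crank '[{"delta_rot":[0,0,-0.09],"linear":[0,0,0],"gripper":0},{"delta_rot":[0,0,-0.09],"linear":[0,0,0],"gripper":0},{"delta_rot":[0,0,0],"linear":[0,0,0],"gripper":0}]'; cat > sl.py <<'E'
from h import *
import sys
C=np.array([.5317,.0008]);y=np.radians(5.3);ex=np.array([np.cos(y),np.sin(y)]);ey=np.array([-np.sin(y),np.cos(y)])
def rep(tx,ty):
    s=r.sense();t=s["tcp_pos"];R=s["ee_rot"];w=C+tx*ex+ty*ey
    print("tcp",t.round(4),"slab xy",round((t[:2]-C)@ex,4),round((t[:2]-C)@ey,4),"yaw",round(np.degrees(np.arctan2(R[1,1],R[0,1])),1),"goal",w.round(4),"tool d",(R.T@np.array([w[0]-t[0],w[1]-t[1],0])).round(4),"F",s["wrist_force"].round(1))
if __name__=="__main__":
    rep(float(sys.argv[1]),float(sys.argv[2]))
E
python3 sl.py .03 -.05
```

```text
time_s: 33.3
tcp_pos: [0.4383, -0.3996, 0.2276]
ee_rot: [[0.092, -0.996, -0.001], [-0.996, -0.092, 0.001], [-0.001, 0.001, -1.0]]
wrist_force: [-0.0, -0.6, -0.7]
gripper_width: 0.225
tcp [ 0.4383 -0.3996  0.2276] slab xy -0.13 -0.3901 yaw -174.7 goal [ 0.5662 -0.0462] tool d [-3.402e-01 -1.598e-01  1.000e-04] F [-0.  -0.6 -0.7]
```

```bash
python3 -m crank '[{"delta_rot":[0,0,0],"linear":[-0.028,-0.012,0],"gripper":0},{"delta_rot":[0,0,0],"linear":[-0.045,-0.021,0],"gripper":0},{"delta_rot":[0,0,0],"linear":[-0.045,-0.021,0],"gripper":0},{"delta_rot":[0,0,0],"linear":[-0.045,-0.021,0],"gripper":0},{"delta_rot":[0,0,0],"linear":[-0.045,-0.021,0],"gripper":0},{"delta_rot":[0,0,0],"linear":[-0.045,-0.021,0],"gripper":0},{"delta_rot":[0,0,0],"linear":[-0.045,-0.021,0],"gripper":0},{"delta_rot":[0,0,0],"linear":[-0.042,-0.022,0],"gripper":0},{"delta_rot":[0,0,0],"linear":[0,0,0],"gripper":0},{"delta_rot":[0,0,0],"linear":[0,0,0],"gripper":0}]'; python3 sl.py .03 -.05; python3 - <<'E'
from h import *
show(capture("side"),"s13.png",(170,100,350,235))
E
```

```text
time_s: 34.55
tcp_pos: [0.5659, -0.0465, 0.2281]
ee_rot: [[0.092, -0.996, -0.001], [-0.996, -0.092, -0.0], [0.0, 0.001, -1.0]]
wrist_force: [-0.4, -1.0, -1.6]
gripper_width: 0.23
tcp [ 0.5659 -0.0465  0.2281] slab xy 0.0296 -0.0503 yaw -174.7 goal [ 0.5662 -0.0462] tool d [-0.0003 -0.0004 -0.    ] F [-0.4 -1.  -1.6]
```

View pics/s13.png

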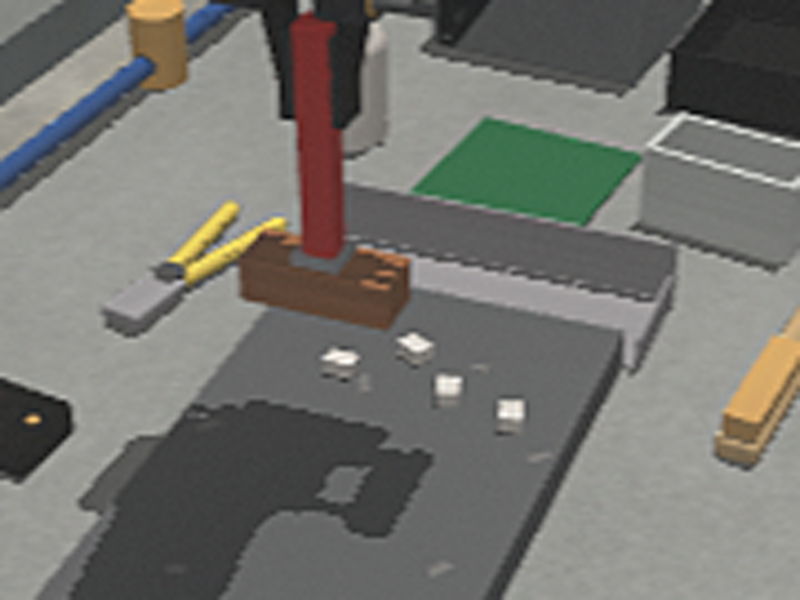

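```bash
python3 -m crank '[{"delta_rot":[0,0,0],"linear":[0,0,0.03],"gripper":0},{"delta_rot":[0,0,0],"linear":[0,0,0.03],"gripper":0},{"delta_rot":[0,0,0],"linear":[0,0,0.015],"gripper":0},{"delta_rot":[0,0,0],"linear":[0,0,0.003],"gripper":0},{"delta_rot":[0,0,0],"linear":[0,0,0],"gripper":0},{"delta_rot":[0,0,0],"linear":[0,0,0],"gripper":0}]'; python3 sl.py .03 -.2; python3 - <<'E'
from h import *
show(capture("side"),"s14.png",(200,130,320,220))
E
```

```text
time_s: 35.35
tcp_pos: [0.567, -0.0464, 0.1518]
ee_rot: [[0.093, -0.996, 0.002], [-0.996, -0.093, 0.0], [0.0, -0.002, -1.0]]
wrist_force: [0.1, -0.2, -2.4]
gripper_width: 0.228
tcp [ 0.567  -0.0464  0.1518] slab xy 0.0308 -0.0503 yaw -174.7 goal [ 0.58   -0.1956] tool d [ 0.1497  0.0009 -0.    ] F [ 0.1 -0.2 -2.4]
```

View pics/s14.png

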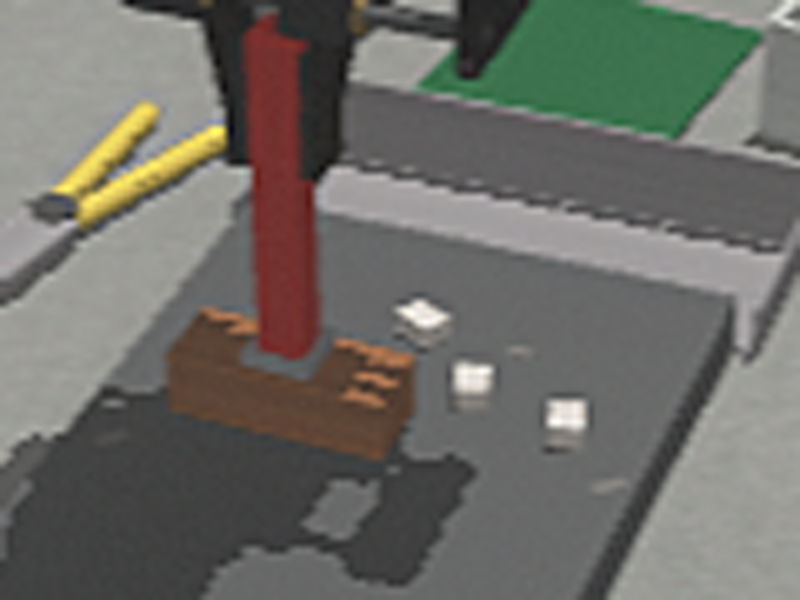

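```bash
python3 -m crank '[{"delta_rot":[0,0,0],"linear":[0,0,0.003],"gripper":0},{"delta_rot":[0,0,0],"linear":[0,0,0.0015],"gripper":0},{"delta_rot":[0,0,0],"linear":[0,0,0],"gripper":0},{"delta_rot":[0,0,0],"linear":[0.006,0,0],"gripper":0},{"delta_rot":[0,0,0],"linear":[0.01,0,0],"gripper":0},{"delta_rot":[0,0,0],"linear":[0.01,0,0],"gripper":0},{"delta_rot":[0,0,0],"linear":[0.01,0,0],"gripper":0}]'; python3 sl.py .03 -.207; python3 - <<'E'
from h import *
show(capture("side"),"s15.png",(200,130,320,220))
E
```

```text
time_s: 36.28
tcp_pos: [0.5696, -0.0832, 0.146]
ee_rot: [[0.092, -0.996, -0.0], [-0.996, -0.092, -0.0], [0.0, 0.0, -1.0]]
wrist_force: [0.1, 0.9, -2.8]
gripper_width: 0.228
tcp [ 0.5696 -0.0832  0.146 ] slab xy 0.03 -0.0871 yaw -174.7 goal [ 0.5807 -0.2025] tool d [0.1199 0.     0.    ] F [ 0.1  0.9 -2.8]
```

View pics/s15.png

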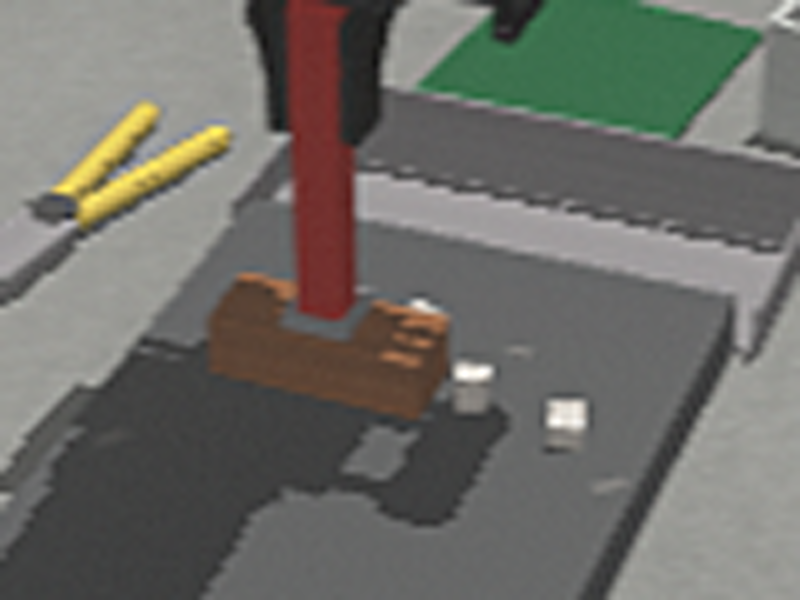

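The block has passed beside the chip at (472,385), and the other two chips are in front of it. I'll go on.

```bash
python3 -m crank '[{"delta_rot":[0,0,0],"linear":[0.012,0,0],"gripper":0},{"delta_rot":[0,0,0],"linear":[0.012,0,0],"gripper":0},{"delta_rot":[0,0,0],"linear":[0.012,0,0],"gripper":0},{"delta_rot":[0,0,0],"linear":[0.012,0,0],"gripper":0},{"delta_rot":[0,0,0],"linear":[0.012,0,0],"gripper":0},{"delta_rot":[0,0,0],"linear":[0.012,0,0],"gripper":0},{"delta_rot":[0,0,0],"linear":[0.012,0,0],"gripper":0},{"delta_rot":[0,0,0],"linear":[0.012,0,0],"gripper":0},{"delta_rot":[0,0,0],"linear":[0.012,0,0],"gripper":0},{"delta_rot":[0,0,0],"linear":[0.012,0,0],"gripper":0}]'; python3 -m crank '[{"delta_rot":[0,0,0],"linear":[0.003,0,0],"gripper":0},{"delta_rot":[0,0,0],"linear":[0,0,0],"gripper":0},{"delta_rot":[0,0,0],"linear":[0,0,0],"gripper":0}]'; python3 sl.py .03 -.207; python3 - <<'E'
from h import *
show(capture("side"),"s16.png",(200,100,340,205))
show(capture("top"),"t16.png",(220,130,380,250))
E
```

```text
time_s: 37.58
tcp_pos: [0.5808, -0.2026, 0.146]
ee_rot: [[0.093, -0.996, -0.0], [-0.996, -0.093, -0.0], [0.0, 0.0, -1.0]]
wrist_force: [-0.8, 0.3, -1.6]
gripper_width: 0.231
time_s: 37.95
tcp_pos: [0.581, -0.2044, 0.146]
ee_rot: [[0.093, -0.996, -0.0], [-0.996, -0.093, 0.0], [-0.0, 0.0, -1.0]]
wrist_force: [0.4, -0.2, -1.2]
gripper_width: 0.226
tcp [ 0.581  -0.2044  0.146 ] slab xy 0.0301 -0.2089 yaw -174.7 goal [ 0.5807 -0.2025] tool d [-0.0019  0.0001  0.    ] F [ 0.4 -0.2 -1.2]
```

View pics/s16.png

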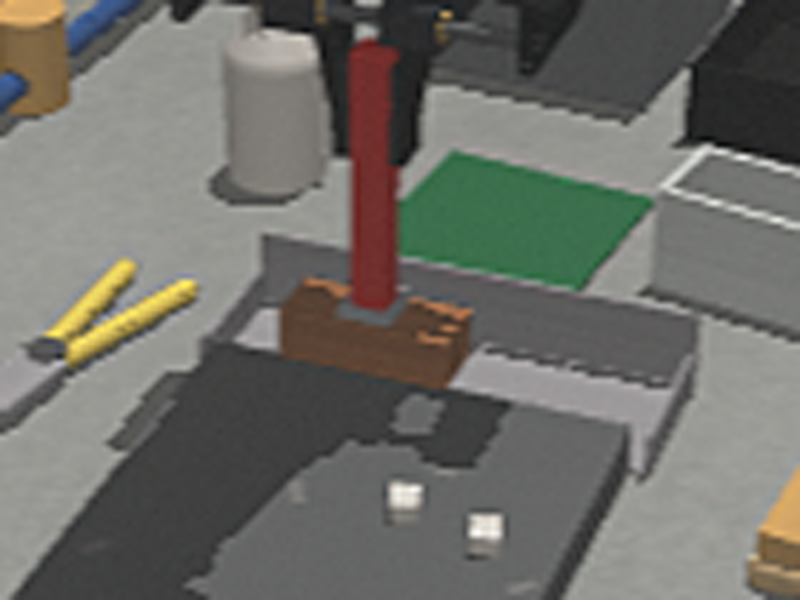

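View pics/t16.png

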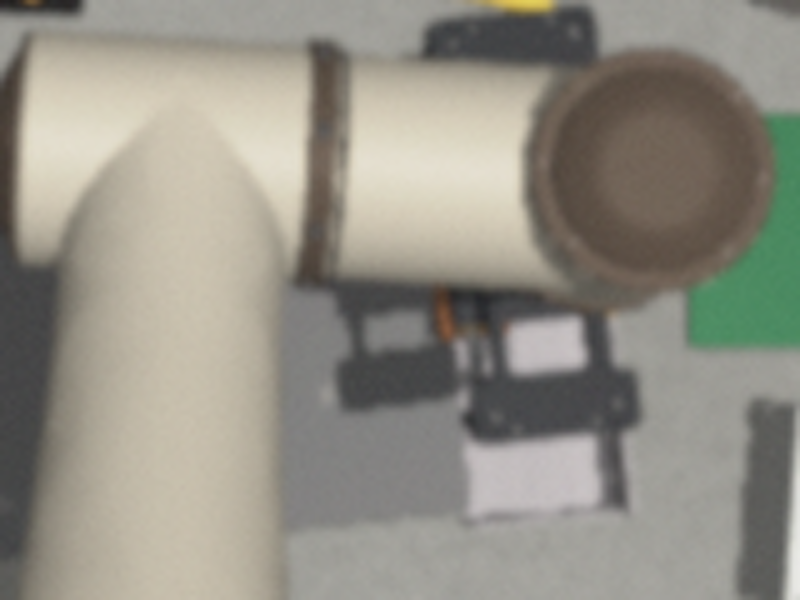

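Two chips are off the slab and the other two remain at (405,495) and (485,530). I'll push slightly further, then lift and return for the second sweep.

```bash
python3 -m crank '[{"delta_rot":[0,0,0],"linear":[0.012,0,0],"gripper":0},{"delta_rot":[0,0,0],"linear":[0,0,0],"gripper":0},{"delta_rot":[0,0,0],"linear":[0,0,-0.025],"gripper":0},{"delta_rot":[0,0,0],"linear":[0,0,-0.03],"gripper":0},{"delta_rot":[0,0,0],"linear":[-0.035,0.016,0],"gripper":0},{"delta_rot":[0,0,0],"linear":[-0.037,0.017,0],"gripper":0},{"delta_rot":[0,0,0],"linear":[-0.037,0.017,0],"gripper":0},{"delta_rot":[0,0,0],"linear":[-0.037,0.017,0],"gripper":0},{"delta_rot":[0,0,0],"linear":[-0.035,0.018,0],"gripper":0},{"delta_rot":[0,0,0],"linear":[0,0,0],"gripper":0}]';python3 sl.py -.055 -.04; python3 - <<'E'
from h import *
show(capture("side"),"s17.png",(200,100,340,205))
show(capture("top"),"t17.png",(220,130,380,250))
E
```

```text
time_s: 39.3
tcp_pos: [0.4794, -0.0429, 0.2015]
ee_rot: [[0.096, -0.995, 0.0], [-0.995, -0.096, 0.001], [-0.001, -0.0, -1.0]]
wrist_force: [0.7, 0.3, -1.8]
gripper_width: 0.225
tcp [ 0.4794 -0.0429  0.2015] slab xy -0.0561 -0.0387 yaw -174.5 goal [ 0.4806 -0.0441] tool d [ 0.0013 -0.0011 -0.    ] F [ 0.7  0.3 -1.8]
```

View pics/s17.png

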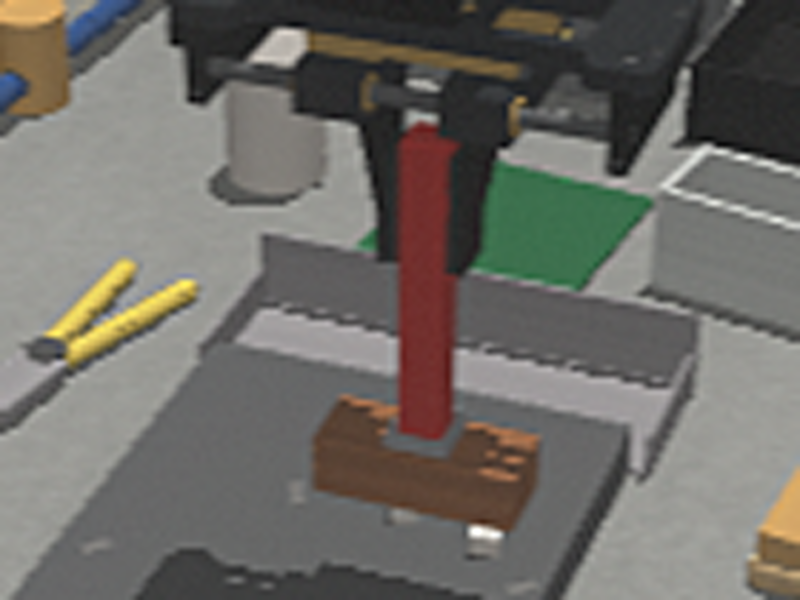

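View pics/t17.png

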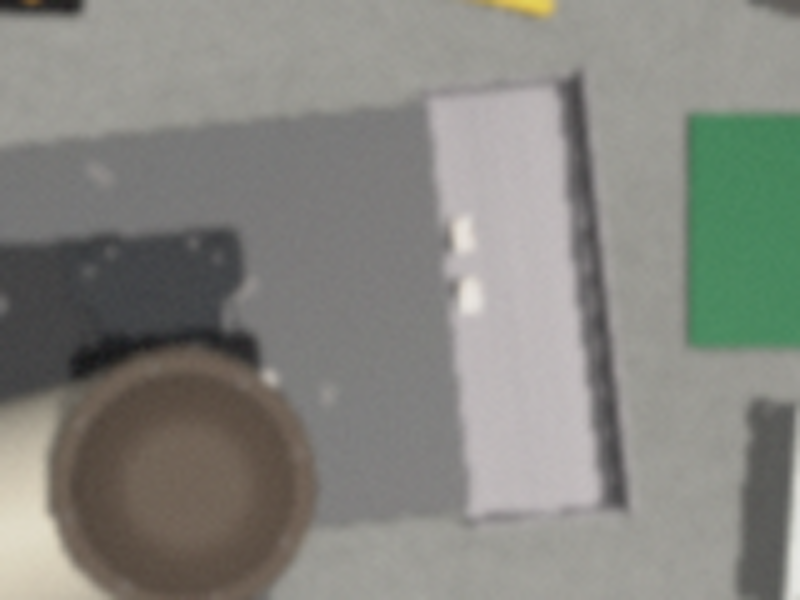

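Both swept chips lie in the tray, at (462,235) and (470,295) in the top view. Second sweep now.

```bash
python3 -m crank '[{"delta_rot":[0,0,0],"linear":[0.001,-0.001,0.03],"gripper":0},{"delta_rot":[0,0,0],"linear":[0,0,0.02],"gripper":0},{"delta_rot":[0,0,0],"linear":[0,0,0.005],"gripper":0},{"delta_rot":[0,0,0],"linear":[0,0,0],"gripper":0},{"delta_rot":[0,0,0],"linear":[0.006,0,0],"gripper":0},{"delta_rot":[0,0,0],"linear":[0.01,0,0],"gripper":0},{"delta_rot":[0,0,0],"linear":[0.012,0,0],"gripper":0},{"delta_rot":[0,0,0],"linear":[0.012,0,0],"gripper":0},{"delta_rot":[0,0,0],"linear":[0.012,0,0],"gripper":0},{"delta_rot":[0,0,0],"linear":[0.012,0,0],"gripper":0}]';python3 sl.py -.055 -.22; python3 - <<'E'
from h import *
show(capture("side"),"s18.png",(200,100,340,205))
E
```

```text
time_s: 40.65
tcp_pos: [0.4878, -0.1099, 0.146]
ee_rot: [[0.093, -0.996, -0.0], [-0.996, -0.093, -0.0], [-0.0, 0.0, -1.0]]
wrist_force: [-0.2, 0.3, -1.5]
gripper_width: 0.227
tcp [ 0.4878 -0.1099  0.146 ] slab xy -0.054 -0.1062 yaw -174.7 goal [ 0.4973 -0.2233] tool d [ 0.1138  0.001  -0.    ] F [-0.2  0.3 -1.5]
```

View pics/s18.png

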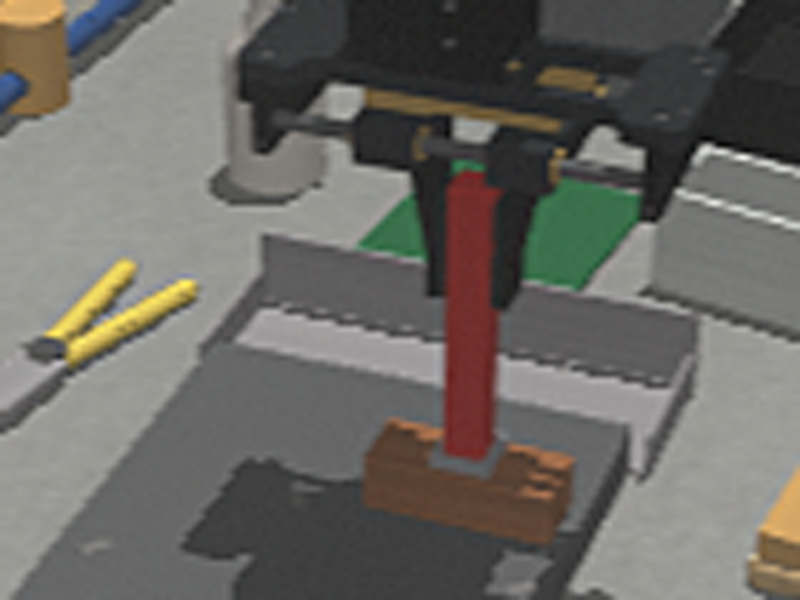

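```bash
python3 -m crank '[{"delta_rot":[0,0,0],"linear":[0.012,0,0],"gripper":0},{"delta_rot":[0,0,0],"linear":[0.012,0,0],"gripper":0},{"delta_rot":[0,0,0],"linear":[0.012,0,0],"gripper":0},{"delta_rot":[0,0,0],"linear":[0.012,0,0],"gripper":0},{"delta_rot":[0,0,0],"linear":[0.012,0,0],"gripper":0},{"delta_rot":[0,0,0],"linear":[0.012,0,0],"gripper":0},{"delta_rot":[0,0,0],"linear":[0.012,0,0],"gripper":0},{"delta_rot":[0,0,0],"linear":[0.012,0,0],"gripper":0},{"delta_rot":[0,0,0],"linear":[0.012,0,0],"gripper":0},{"delta_rot":[0,0,0],"linear":[0.008,0,0],"gripper":0}]'; python3 -m crank '[{"delta_rot":[0,0,0],"linear":[0,0,0],"gripper":0},{"delta_rot":[0,0,0],"linear":[0,0,0],"gripper":0},{"delta_rot":[0,0,0],"linear":[0,0,-0.03],"gripper":0},{"delta_rot":[0,0,0],"linear":[0,0,-0.05],"gripper":0},{"delta_rot":[0,0,0],"linear":[-0.04,0,-0.01],"gripper":0},{"delta_rot":[0,0,0],"linear":[-0.05,0,0],"gripper":0},{"delta_rot":[0,0,0],"linear":[-0.05,0,0],"gripper":0},{"delta_rot":[0,0,0],"linear":[-0.05,0,0],"gripper":0},{"delta_rot":[0,0,0],"linear":[0,0,0],"gripper":0},{"delta_rot":[0,0,0],"linear":[0,0,0],"gripper":0}]'; python3 look.py top; python3 sl.py 0 0; python3 - <<'E'
from h import *
show(capture("side"),"s19.png",(200,100,340,205))
show(capture("top"),"t19.png",(220,130,380,250))
E
```

```text
time_s: 41.95
tcp_pos: [0.4986, -0.2253, 0.146]
ee_rot: [[0.092, -0.996, -0.0], [-0.996, -0.092, 0.0], [-0.0, 0.0, -1.0]]
wrist_force: [-0.1, 0.6, -1.1]
gripper_width: 0.226
time_s: 43.2
tcp_pos: [0.4807, -0.035, 0.2362]
ee_rot: [[0.094, -0.996, 0.0], [-0.996, -0.094, -0.0], [0.0, -0.0, -1.0]]
wrist_force: [-0.0, -0.2, -1.8]
gripper_width: 0.226
t 43.2 tcp [ 0.4807 -0.035   0.2362] jawyaw -174.6 w 0.226
top white [ 0.5894 -0.2046] 43 ang 1.0 tool d [ 0.1791 -0.0923] px [312.8 176.8]
top white [ 0.5562 -0.2082] 57 ang 178.4 tool d [ 0.1796 -0.0589] px [314.4 189.2]
tcp [ 0.4808 -0.0355  0.2361] slab xy -0.0541 -0.0314 yaw -174.7 goal [0.5317 0.0008] tool d [-0.0314 -0.0541 -0.    ] F [ 0.3 -0.3 -2.6]
```

View pics/s19.png

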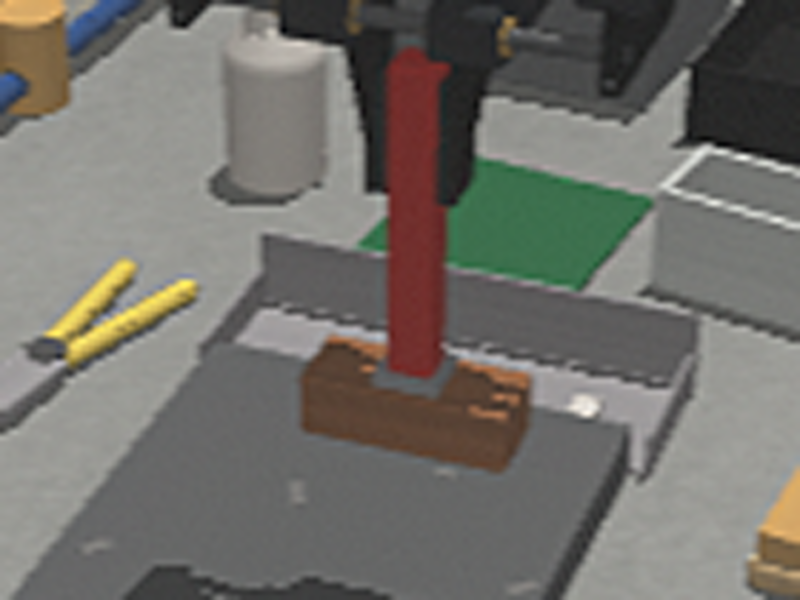

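View pics/t19.png

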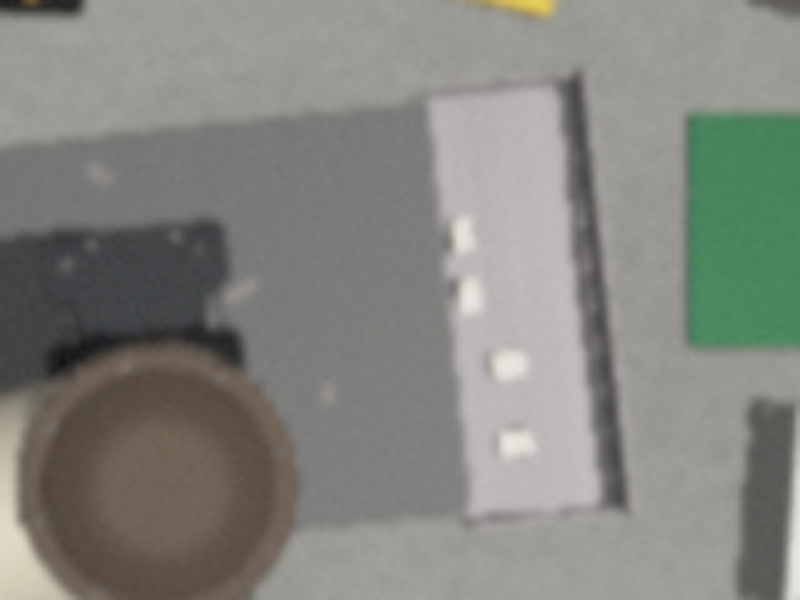

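All four white chips lie in the tray, at (462,235), (470,295), (508,365) and (517,443) in the top view, and the slab is clear. I'll check their tray coordinates and compute the move to the mat.

```bash
python3 - <<'E'
from h import *
from sl import *
c=capture("top");T=C-.2425*ey
for q in((462,235),(470,295),(508,365),(517,443)):
    p=ray(c,220+q[0]/5,130+q[1]/5,.014)[:2]-T; print((p@ex).round(4),(p@ey).round(4))
p=[ray(c,220+q[0]/5,130+q[1]/5,.03)[:2]-T for q in((428,97),(467,515))]; print("edge",[(float(a@ex),float(a@ey)) for a in p])
s=r.sense();t=s["tcp_pos"];print((s["ee_rot"].T@(np.array([.5915,-.3975,t[2]])-t)).round(4))
E
```

```text
0.0395 0.0299
0.0066 0.0292
-0.0334 0.0129
-0.076 0.0128
edge [(0.11458787319151811, 0.04203409126246129), (-0.11071426048188895, 0.04626741963912021)]
[ 0.3699 -0.0772  0.    ]
```

```bash
python3 -m crank '[{"delta_rot":[0,0,0],"linear":[0.03,-0.007,0],"gripper":0},{"delta_rot":[0,0,0],"linear":[0.047,-0.01,0],"gripper":0},{"delta_rot":[0,0,0],"linear":[0.047,-0.01,0],"gripper":0},{"delta_rot":[0,0,0],"linear":[0.047,-0.01,0],"gripper":0},{"delta_rot":[0,0,0],"linear":[0.047,-0.01,0],"gripper":0},{"delta_rot":[0,0,0],"linear":[0.047,-0.01,0],"gripper":0},{"delta_rot":[0,0,0],"linear":[0.047,-0.01,0],"gripper":0},{"delta_rot":[0,0,0],"linear":[0.038,-0.01,0],"gripper":0},{"delta_rot":[0,0,0],"linear":[0.02,0,0],"gripper":0},{"delta_rot":[0,0,0],"linear":[0,0,0],"gripper":0}]'; python3 -m crank '[{"delta_rot":[0,0,0],"linear":[0,0,0.04],"gripper":0},{"delta_rot":[0,0,0],"linear":[0,0,0.04],"gripper":0},{"delta_rot":[0,0,0],"linear":[0,0,0.02],"gripper":0},{"delta_rot":[0,0,0],"linear":[0,0,0.009],"gripper":0},{"delta_rot":[0,0,0],"linear":[0,0,0],"gripper":0},{"delta_rot":[0,0,0],"linear":[0,0,0],"gripper":0}]'; python3 - <<'E'
from h import *
show(capture("side"),"s20.png",(200,50,400,200))
E
```

```text
time_s: 44.65
tcp_pos: [0.5909, -0.399, 0.2344]
ee_rot: [[0.089, -0.996, -0.002], [-0.996, -0.089, 0.001], [-0.001, 0.002, -1.0]]
wrist_force: [-0.1, 0.4, -1.7]
gripper_width: 0.224
time_s: 45.4
tcp_pos: [0.5926, -0.3969, 0.1287]
ee_rot: [[0.093, -0.996, 0.002], [-0.996, -0.093, -0.001], [0.002, -0.002, -1.0]]
wrist_force: [0.1, -0.7, -0.4]
gripper_width: 0.232
```

View pics/s20.png

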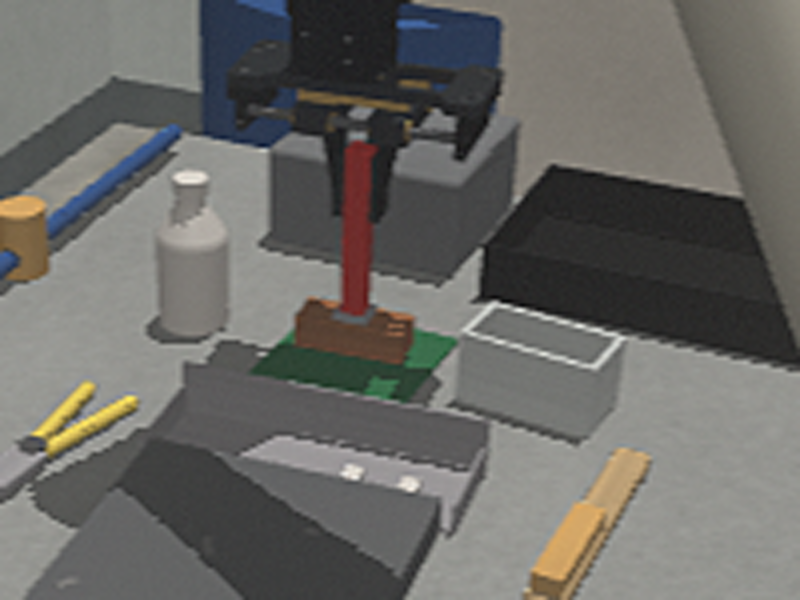

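The scraper is over the mat, about 10 mm up. I'll lower it in small steps and watch the force.

```bash
python3 -m crank '[{"delta_rot":[0,0,0],"linear":[0,0,0.004],"gripper":0},{"delta_rot":[0,0,0],"linear":[0,0,0.003],"gripper":0},{"delta_rot":[0,0,0],"linear":[0,0,0],"gripper":0},{"delta_rot":[0,0,0],"linear":[0,0,0],"gripper":0}]';python3 -m crank '[{"delta_rot":[0,0,0],"linear":[0,0,0.001],"gripper":0},{"delta_rot":[0,0,0],"linear":[0,0,0],"gripper":0},{"delta_rot":[0,0,0],"linear":[0,0,0],"gripper":0}]'
```

```text
time_s: 45.95
tcp_pos: [0.5919, -0.3966, 0.12]
ee_rot: [[0.093, -0.996, -0.0], [-0.996, -0.093, -0.0], [0.0, 0.0, -1.0]]
wrist_force: [0.4, -0.2, -0.9]
gripper_width: 0.231
time_s: 46.32
tcp_pos: [0.5919, -0.3965, 0.119]
ee_rot: [[0.093, -0.996, -0.0], [-0.996, -0.093, 0.0], [-0.0, 0.0, -1.0]]
wrist_force: [0.0, -0.2, -1.4]
gripper_width: 0.231
```

```bash
python3 -m crank '[{"delta_rot":[0,0,0],"linear":[0,0,0.001],"gripper":0},{"delta_rot":[0,0,0],"linear":[0,0,0],"gripper":0},{"delta_rot":[0,0,0],"linear":[0,0,0],"gripper":0}]'
```

```text
time_s: 46.7
tcp_pos: [0.5919, -0.3967, 0.119]
ee_rot: [[0.093, -0.996, 0.0], [-0.996, -0.093, -0.001], [0.001, -0.0, -1.0]]
wrist_force: [-1.5, 1.4, 4.2]
gripper_width: 0.225
```

Contact with the mat at 4 N. I'll release slowly, rise and check.

```bash
python3 -m crank '[{"delta_rot":[0,0,0],"linear":[0,0,0],"gripper":40},{"delta_rot":[0,0,0],"linear":[0,0,0],"gripper":60},{"delta_rot":[0,0,0],"linear":[0,0,0],"gripper":60},{"delta_rot":[0,0,0],"linear":[0,0,0],"gripper":60},{"delta_rot":[0,0,0],"linear":[0,0,-0.03],"gripper":60},{"delta_rot":[0,0,0],"linear":[0,0,-0.05],"gripper":60},{"delta_rot":[0,0,0],"linear":[0,0,-0.05],"gripper":60},{"delta_rot":[0,0,0],"linear":[0,0.05,-0.02],"gripper":60},{"delta_rot":[0,0,0],"linear":[0.02,0.06,0],"gripper":60},{"delta_rot":[0,0,0],"linear":[0.02,0.06,0],"gripper":60}]';python3 -m crank '[{"delta_rot":[0,0,0],"linear":[0.02,0.058,0],"gripper":60},{"delta_rot":[0,0,0],"linear":[0.02,0.055,0],"gripper":60},{"delta_rot":[0,0,0],"linear":[0.03,0.05,0],"gripper":60},{"delta_rot":[0,0,0],"linear":[0.03,0,0],"gripper":60},{"delta_rot":[0,0,0],"linear":[0,0,0],"gripper":60},{"delta_rot":[0,0,0],"linear":[0,0,0],"gripper":60}]'; python3 - <<'E'
from h import *
show(capture("side"),"s21.png")
show(capture("top"),"t21.png")
E
```

```text
time_s: 47.95
tcp_pos: [0.4263, -0.4518, 0.2686]
ee_rot: [[0.094, -0.996, 0.001], [-0.996, -0.094, -0.001], [0.001, -0.001, -1.0]]
wrist_force: [-0.5, -0.6, 0.1]
gripper_width: 0.6
time_s: 48.7
tcp_pos: [0.2747, -0.5659, 0.2677]
ee_rot: [[0.093, -0.996, -0.0], [-0.996, -0.093, 0.001], [-0.001, 0.0, -1.0]]
wrist_force: [-0.5, 0.9, -0.6]
gripper_width: 0.6
```

View pics/s21.png

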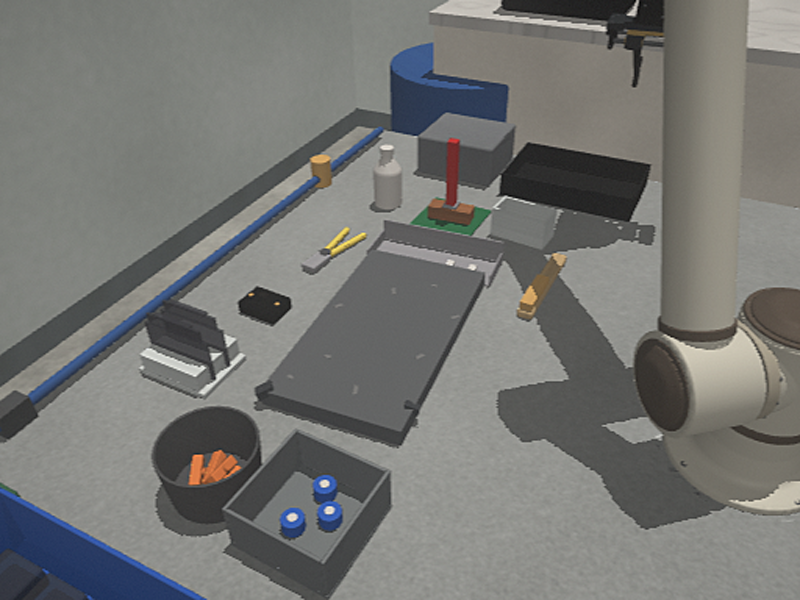

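View pics/t21.png

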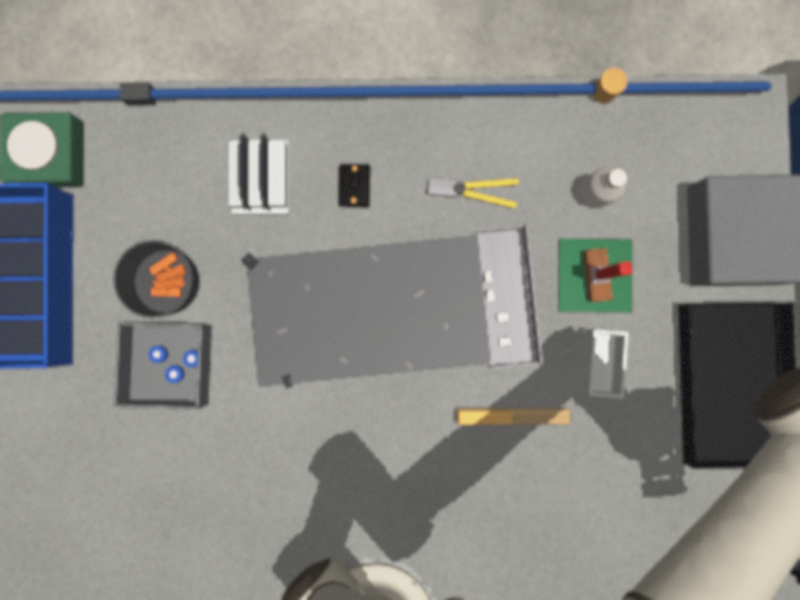

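The scraper stands upright in the middle of the mat, with its block at (597,275). The top view shows four chips in the tray, three caps in the bin and four runners in the pot. The visors, nipper and brush are where they were. I'm handing in.

```bash
python3 -c "
from station import workorder;print(workorder.finish_job())"
```

```text
the job is handed in; nothing more can be done
None
```

I finished the job and handed it in at about 49 s of the 210 s allowed; the hand-in reports no verdict. I put the 3 blue caps in the parts bin and the 4 runner pieces in the regrind pot. I then pulled the scraper out and swept the 4 chips into the tray in two passes. Last, I set it down on the mat, let go and moved the arm clear.

- **Final pictures:** The top view shows all 11 pieces in their containers, and the side view agrees except for two chips hidden below the slab's edge. The slab is empty, and the visors, nipper and brush look unmoved.
- **Scraper:** It stands upright. The tool was within about 1 mm of the mat's measured middle when I released it; I did not measure the scraper's position separately afterwards.
- **Chips:** By my measurement, the two nearest the slab edge are about 12 mm inside the tray limit.
- **Small disagreement:** The two cameras differed by about 7 mm on the scraper handle's top. I used the top view, and the grasp came out centred.

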